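# Fetch the block plane from behind the finish cans

## Robot

A 6-joint arm with a two-finger parallel gripper is mounted at the origin on the work surface. World frame = base frame: x ahead of the robot, y to its left, z up, the work surface at z = 0. Lengths are in m, angles in rad, forces in N, time in s.
With the tool pointing down it reaches from about 0.2 to 0.875 m from the base axis. Payload 3.4 kg.
Tool frame: the origin (TCP) lies at the very end of the fingers, on their centre line; the grasp point (between the pads) lies 19 mm behind it; z points along the fingers, y is the line along which they close (so a half turn about z gives the same grasp; the last joint's range is limited). The gripper opens to 94 mm and grips with 3 to 60 N. Pads are 16 mm wide; open, the fingers measure 119 mm over their backs; the gripper's body (75 mm by 177 mm) begins 78 mm behind the grasp point.
Start: joints at [1.091, 0.276, 1.505, -0, 1.361, -0.121], TCP at [0.202, 0.538, 0.205] pointing down, gripper open.
Joint ranges: [-2.89, 2.89], [-0.75, 2.08], [0.22, 2.7], [-1.18, 4.32], [0.11, 2.71], [-2.7, 2.7]. Speed limits (rad/s): [2.57, 2.57, 3.14, 3.14, 3.14, 3.14].

## Interface

Orientations are given as [roll, pitch, yaw] about the fixed x, y, z axes, in that order (R = Rz(yaw) Ry(pitch) Rx(roll)).
In Python, from workcell import * gives the robot as it stands. The module is installed in compiled form; this text tells all that it offers.
- The arm moves only by the tool play_rows, never from a script. Its argument "increments" is a list of rows, each an object with "offset": the shift along the tool's x, y, z in units of 500 mm (1.0 is 500 mm), a list of three; "turn": the turn, a rotation vector about the tool's x, y, z in units of 0.5 rad (1.0 is 0.5 rad), a list of three. In form: [{"offset": [tx, ty, tz], "turn": [ax, ay, az]}, ...]. A call has 1 to 20 rows; each row shifts and turns the commanded pose from where the row before left it, along the tool's axes as they then stand; what a row does not reach is not made up. A row lasts 1/12 s, in which the tool goes at most 41.7 mm and 7.16 degrees, less where a joint would pass 70% of its speed; a pose out of reach is approached as far as the arm can. A call with a number of a shift or a turn outside -1 to 1 is refused whole. A call with a gripper value outside its range is refused whole. "grip" is the closure, from 0 (fully open) to 1 (shut), set as the call begins (left out, the last holds). The fingers move at their own pace and stop on an object; the grip force is fixed at half the most. Time passes only in rows, so rows that do not move let the fingers close. It gives the time, the measured TCP pose, the force, the opening and the grip force at its end, in the units of the state.
- get_state(): the state, without advancing time (a new reading comes with each control period).
- capture(name): name is "scene" or "side" or "wrist"; returns a dict with "image" (480x640x3 uint8, blue, green, red), "depth" (480x640 float32, m along the optical axis (not along the pixel's ray), 0 where there is no reading), "camera_matrix" (3x3 intrinsics, pixels), "camera_from_world" (4x4, takes a point from world to camera coordinates); the wrist camera has in their place "mount" (4x4, takes a point from camera to tool coordinates, whose origin is the TCP and whose axes are the flange's). Camera axes: x right, y up, looking along -z (the intrinsics and any distortion apply to the point x, -y, -z); pixel columns grow to the right and rows downward; lengths in m; the calibration is good to about 2 mm. A picture is of the moment at which its call begins: read the wrist's pose just before it.
- sign_off(): hands the job in; it is judged then, once.
The state is a dict: "time_s": time; "qpos": joint angles; "qd": joint speeds; "joint_efforts": joint torques, N m; "tool_pos": TCP position; "eef_rot": TCP orientation; "force": force on the tool from outside, world axes, zero at the start; "wrist_torque": the same for the moment, N m; "width": finger opening in m; "grip_force": force on a finger pad.
Only numpy, scipy, OpenCV 4.12 (cv2) and the standard library are available. Lean on these libraries where they do the work, as an engineer would, in place of code of your own. Each camera call takes 0.05 s, during which the arm holds its last target. There are 200 camera calls.

## Task

Clear the red, blue and yellow cans one by one from the storage board and stand all three on the black mat at the side, leaving the block plane where it lies until they are all there. Then lift the block plane out and lay it, sole down, in the middle of its light wooden rest with the blue felt, lengthwise along the rest. Only when it lies there, put each can back upright in the middle of the pad of its own colour; never knock a can or the plane over.

Things in the scene. Friction and masses are not known exactly. Their poses are not given: they have to be found in the camera images.
- can_red: red finishing-oil can: upright round can, 48 mm diameter with straight red sides up to 94 mm, then a bare metal shoulder and a white cap (24 mm diameter) up to 120 mm; about 0.2 kg, loose. Origin: centre of its underside; z up. Starts standing in the middle of the pad of its own colour
- can_blue: blue finishing-oil can: upright round can, 48 mm diameter with straight blue sides up to 94 mm, then a bare metal shoulder and a white cap (24 mm diameter) up to 120 mm; about 0.2 kg, loose. Origin: centre of its underside; z up. Starts standing in the middle of the pad of its own colour
- can_yellow: yellow finishing-oil can: upright round can, 48 mm diameter with straight yellow sides up to 94 mm, then a bare metal shoulder and a white cap (24 mm diameter) up to 120 mm; about 0.2 kg, loose. Origin: centre of its underside; z up. Starts standing in the middle of the pad of its own colour
- pad_red: red pad fixed on the storage board: rectangle 64 mm (its x) by 72 mm (its y), 3 mm thick; the red can stands on it at the start and covers its middle. Origin: centre of its underside (its top is 3 mm higher, 13 mm above the bench). x: across the row of pads, towards the plane; y: along the row; pads stand 80 mm apart, centre to centre
- pad_blue: blue pad fixed on the storage board: rectangle 64 mm (its x) by 72 mm (its y), 3 mm thick; the blue can stands on it at the start and covers its middle. Origin: centre of its underside (its top is 3 mm higher, 13 mm above the bench). x: across the row of pads, towards the plane; y: along the row; pads stand 80 mm apart, centre to centre
- pad_yellow: yellow pad fixed on the storage board: rectangle 64 mm (its x) by 72 mm (its y), 3 mm thick; the yellow can stands on it at the start and covers its middle. Origin: centre of its underside (its top is 3 mm higher, 13 mm above the bench). x: across the row of pads, towards the plane; y: along the row; pads stand 80 mm apart, centre to centre
- block_plane: block plane, steel, brass cap, wooden knob: 160 mm long (its x), 46 wide (y), flat sides 36 high over the middle 104, 50 high overall; 0.65 kg, loose. Origin: centre of its sole. Starts on the brown board (top 10 mm above the bench), parallel to the row of cans, 9 mm beyond their pads; 28 mm beyond it is a rail, top 40 mm above the bench; small wedge and plug (24 high) 20 mm off its ends
- side_mat: black rubber mat, fixed, 150 mm (its x) by 170 mm (its y), 3 mm thick, flat on the bench on the left or the right side: the side area for the three cans. Origin: centre of its underside
- plane_rest: plane rest, fixed: light wooden board 200 mm long (its x) by 85 mm wide (its y), 10 mm thick, with a flush blue felt inlay (168 x 54 mm) in its middle; on the side opposite to the mat. Origin: centre of its underside (top 10 mm higher). Either direction of the plane along it is right

How it is judged:
By the outcome, as a careful person would: the job done as asked, in the order asked, and still so for the second after the job is handed in, with the robot touching nothing.
It also fails if it takes over 144 s, if anything falls off the work surface, if the arm or the gripper's body presses on something with over 40 N, if the wrist force passes 120 N, or if a joint passes its speed limit or range.

## Working session

There is one attempt and no reset: what is moved stays moved. The work goes in short steps, Python scripts to look and compute and a tool call to move; the robot and the scene stay as the last step left them, time stands still between calls to the robot, and variables do not carry over. Pictures are saved under pics/ and viewed, at most 14 in all, crops included, and the job is handed in when it is done.

Besides the shell and the picture viewer there is one more tool, called after "Call:" by a JSON object that holds its "method" and its "body", one argument or row to a line. play_rows: Moves the arm, as the interface text tells. Shifts and turns lie within -1 to 1; 1 stands for 500 mm of shift or 0.5 rad of turn. Its arguments: {"type":"object","properties":{"increments":{"type":"array"},"grip":{"type":"number"}},"required":["increments"]}

```bash
mkdir -p pics; cat > h.py <<'E'
from workcell import *
import numpy as np, cv2
from scipy.spatial.transform import Rotation as R
def cam(name):
    s=get_state(); c=capture(name); K=np.array(c["camera_matrix"])
    if name=="wrist":
        T=np.eye(4);T[:3,:3]=R.from_euler('xyz',s["eef_rot"]).as_matrix();T[:3,3]=s["tool_pos"]
        W=T@np.array(c["mount"])
    else: W=np.linalg.inv(np.array(c["camera_from_world"]))
    return c,K,W
def ray(K,W,uv,z):
    uv=np.atleast_2d(uv).astype(float)
    d=np.c_[(uv[:,0]-K[0,2])/K[0,0],-(uv[:,1]-K[1,2])/K[1,1],-np.ones(len(uv))]@W[:3,:3].T
    o=W[:3,3]; return o+d*((z-o[2])/d[:,2])[:,None]
def cloud(c,K,W):
    v,u=np.mgrid[:480,:640]; D=c["depth"]
    p=np.stack([(u-K[0,2])/K[0,0]*D,-(v-K[1,2])/K[1,1]*D,-D],-1)
    return p@W[:3,:3].T+W[:3,3]
E
python3 - <<'E'
from h import *
print(get_state())
for n in ("scene","side","wrist"):
    c,K,W=cam(n); cv2.imwrite(f"pics/{n}0.png",c["image"]); print(n,{k:(v if k not in("image","depth") else v.shape) for k,v in c.items()},W[:3,3].round(3))
E
```

```text
{'time_s': 0.0, 'qpos': array([ 1.09098995e+00,  2.76568301e-01,  1.50609572e+00,  4.83567753e-06,
        1.36070131e+00, -1.21021151e-01]), 'qd': array([ 0.00215195,  0.00158992,  0.00243293, -0.00022114, -0.00135681,
       -0.00163671]), 'joint_efforts': array([ 2.12824620e-03, -4.04587734e+01, -2.37230980e+01,  7.05692125e-02,
        3.46570637e-02, -1.43224993e-04]), 'tool_pos': array([0.20165909, 0.53788229, 0.20463488]), 'eef_rot': array([-3.13983351e+00, -2.18701156e-04,  2.78280622e+00]), 'force': array([-0.34621138,  0.25428569, -0.38146648]), 'wrist_torque': array([ 0.02190057, -0.00161745, -0.01702231]), 'grip_force': 0.0, 'width': 0.09378859565240044}
scene {'image': (480, 640, 3), 'depth': (480, 640), 'camera_matrix': array([[493.32554962,   0.        , 316.81098034],
       [  0.        , 493.32554962, 240.99170624],
       [  0.        ,   0.        ,   1.        ]]), 'camera_from_world': array([[ 0.4842287 ,  0.87485684, -0.01216886, -0.25658904],
       [-0.74645391,  0.42033392,  0.51587397,  0.40166296],
       [ 0.45643085, -0.24071749,  0.85657806, -1.17703257
[... 496 characters left out ...]
0884, -1.06272194],
       [ 0.        ,  0.        ,  0.        ,  1.        ]])} [ 0.262 -0.949  0.684]
wrist {'image': (480, 640, 3), 'depth': (480, 640), 'camera_matrix': array([[343.11024406,   0.        , 321.30264549],
       [  0.        , 343.11024406, 238.66084028],
       [  0.        ,   0.        ,   1.        ]]), 'mount': array([[ 1.27187199e-03,  9.60335624e-01,  2.78843814e-01,
         8.25021229e-02],
       [ 9.99999072e-01, -1.35732802e-03,  1.13395518e-04,
        -3.32837707e-04],
       [ 4.87380277e-04,  2.78843411e-01, -9.60336459e-01,
        -1.78250258e-01],
       [ 0.00000000e+00,  0.00000000e+00,  0.00000000e+00,
         1.00000000e+00]])} [0.124 0.567 0.383]
```

View pics/scene0.png

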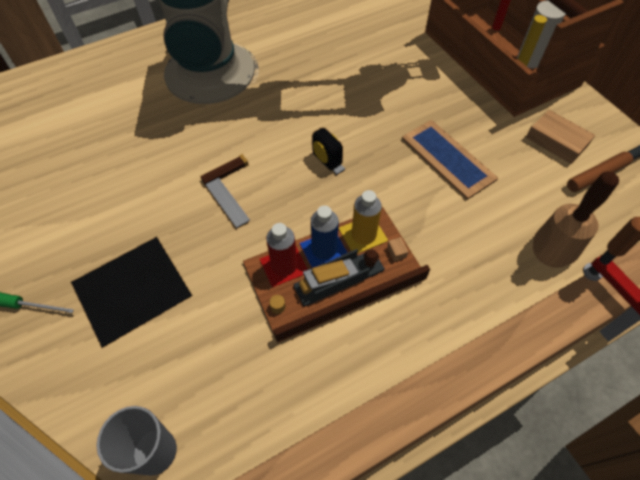

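View pics/side0.png

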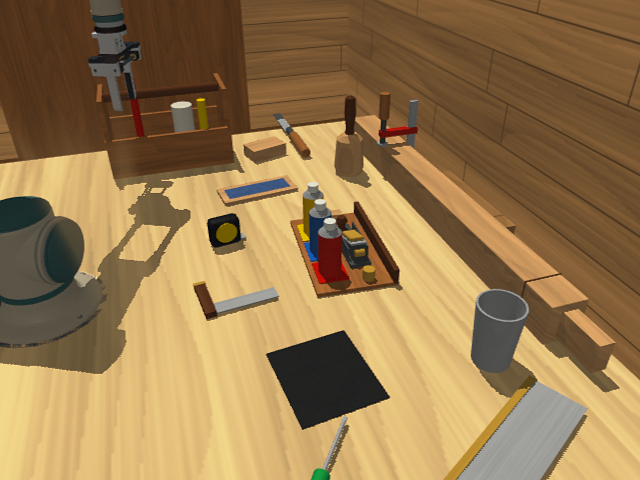

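Scene view: cans at (282,250), (325,235), (368,215), with the plane at (340,275) behind them. The mat is at (130,290) and the rest at (450,158). The side view agrees (mat at (327,378), rest at (258,188)).

```bash
cat > m.py <<'E'
from h import *
def blob(m,near=None):
    n,l,st,ce=cv2.connectedComponentsWithStats(m.astype(np.uint8)); k=1+np.argmax(st[1:,4]); return l==k
for n in ("scene","side"):
    c,K,W=cam(n); P=cloud(c,K,W); hsv=cv2.cvtColor(c["image"],cv2.COLOR_BGR2HSV); H,S,V=[hsv[...,i].astype(int) for i in range(3)]
    x,y,z=P[...,0],P[...,1],P[...,2]
    work=(c["depth"]>0)&(x>.2)&(x<.9)&(abs(y)<.6)
    def rect(m,zz,lab):
        m=blob(cv2.morphologyEx(m.astype(np.uint8),cv2.MORPH_OPEN,np.ones((3,3))))
        cn=max(cv2.findContours(m.astype(np.uint8),0,1)[0],key=cv2.contourArea)[:,0]
        q=ray(K,W,cn,zz)[:,:2]; r=cv2.minAreaRect((q*1000).astype(np.float32)); print(n,lab,np.round(r[0],1),np.round(r[1],1),round(r[2],2),'depthz',np.median(z[m]).round(4))
    rect(work&(V<45)&(abs(z-.003)<.008),.003,'mat')
    rect(work&(H>105)&(H<130)&(S>120)&(y>.1)&(abs(z-.01)<.01),.01,'felt')
    # cans: red/blue/yellow side points, caps
    cap=work&(z>.122)&(z<.142)&(S<60)&(V>140)&(x>.35)&(abs(y)<.3)
    nn,l,st,ce=cv2.connectedComponentsWithStats(cap.astype(np.uint8))
    for k in range(1,nn):
        if st[k,4]>30:
            top=(l==k)&(z>.129); q=P[top]; print(n,'cap',st[k,4],top.sum(),q.mean(0).round(4), 'px',ce[k].round())
    for lab,m in (('red',((H<8)|(H>172))&(S>170)),('blue',(H>105)&(H<130)&(S>150)),('yel',(H>20)&(H<32)&(S>170))):
        m=m&work&(x>.3)&(x<.8)&(y<.2); s=P[m&(z>.03)&(z<.1)]
        if len(s)>30:
            A=np.c_[2*s[:,:2],np.ones(len(s))]; b=(s[:,:2]**2).sum(1); f=np.linalg.lstsq(A,b,rcond=None)[0]
            print(n,lab,'can centre',f[:2].round(4),'r',np.sqrt(f[2]+f[0]**2+f[1]**2).round(4),len(s))
        pm=m&(abs(z-.013)<.006)
        if pm.sum()>20: q=P[pm][:,:2]; print('   pad extents',cv2.minAreaRect((q*1000).astype(np.float32)))
E
python3 m.py
```

```text
scene mat [ 461.3 -342.3] [145.5 165. ] 5.36 depthz 0.0047
scene felt [495.2 331.7] [159.9  45.1] 6.37 depthz 0.0117
scene cap 127 126 [0.5727 0.0766 0.134 ] px [369. 196.]
scene cap 130 130 [ 0.5638 -0.0037  0.1343] px [324. 211.]
scene cap 140 139 [ 0.5578 -0.0831  0.1343] px [279. 229.]
scene red can centre [ 0.6089 -0.0935] r 0.0378 531
   pad extents ((539.8218383789062, -113.40167236328125), (430.0198669433594, 173.5234832763672), 25.368837356567383)
scene blue can centre [ 0.5724 -0.0074] r 0.0164 513
   pad extents ((563.0172729492188, -4.608245849609375), (69.545166015625, 55.54874801635742), 84.64832305908203)
scene yel can centre [0.478  0.0638] r 0.1047 217
   pad extents ((485.298095703125, 79.56126403808594), (70.97699737548828, 236.9642333984375), 86.79132843017578)
side mat [ 461.9 -344.2] [147.9 169.3] 5.53 depthz 0.0028
side felt [495.3 330.8] [162.1  47.1] 6.69 depthz 0.01
side cap 42 42 [0.5739 0.0757 0.1326] px [313. 184.]
side cap 50 50 [ 0.5644 -0.0049  0.1328] px [320. 201.]
side cap 58 58 [ 0.5588 -0.0833  0.1324] px [330. 221.]
side red can centre [ 0.5654 -0.0969] r 0.0197 653
   pad extents ((599.282958984375, 7.4017181396484375), (287.0981750488281, 78.52961730957031), 66.49209594726562)
side blue can centre [ 0.3582 -0.107 ] r 0.2096 245
   pad extents ((470.0830078125, 48.890987396240234), (63.9141960144043, 227.10682678222656), 52.829246520996094)
side yel can centre [ 0.4414 -0.0837] r 0.1872 433
   pad extents ((573.7006225585938, -213.525146484375), (237.03184509277344, 702.6666259765625), 16.49207878112793)
```

The two views agree to within 2 mm: can spacing 160 mm over two gaps, mat about 150x170, felt height 0.010. Next I turn the tool so the fingers close across the row.

Call:
{"method": "play_rows", "body": {
  "increments": [
    {"offset": [0, 0, 0], "turn": [0, 0, 0.2]},
    {"offset": [0, 0, 0], "turn": [0, 0, 0.242]},
    {"offset": [0, 0, 0], "turn": [0, 0, 0.242]},
    {"offset": [0, 0, 0], "turn": [0, 0, 0.242]},
    {"offset": [0, 0, 0], "turn": [0, 0, 0.242]},
    {"offset": [0, 0, 0], "turn": [0, 0, 0.242]},
    {"offset": [0, 0, 0], "turn": [0, 0, 0.242]},
    {"offset": [0, 0, 0], "turn": [0, 0, 0.242]},
    {"offset": [0, 0, 0], "turn": [0, 0, 0.242]},
    {"offset": [0, 0, 0], "turn": [0, 0, 0.242]},
    {"offset": [0, 0, 0], "turn": [0, 0, 0.234]},
    {"offset": [0, 0, 0], "turn": [0, 0, 0]},
    {"offset": [0, 0, 0], "turn": [0, 0, 0]}
  ],
  "grip": 0
}}

```text
time_s: 1.33
tool_pos: [0.2019, 0.5383, 0.2054]
eef_rot: [-3.142, 0.0, 1.48]
force: [-0.2, -0.6, -0.5]
width: 0.0938
grip_force: 0.0
```

Call:
{"method": "play_rows", "body": {
  "increments": [
    {"offset": [-0.04, 0.028, 0], "turn": [0, 0, 0]},
    {"offset": [-0.06, 0.0425, 0], "turn": [0, 0, 0]},
    {"offset": [-0.06, 0.0425, 0], "turn": [0, 0, 0]},
    {"offset": [-0.06, 0.0425, 0], "turn": [0, 0, 0]},
    {"offset": [-0.06, 0.0425, 0], "turn": [0, 0, 0]},
    {"offset": [-0.06, 0.0425, 0], "turn": [0, 0, 0]},
    {"offset": [-0.06, 0.0425, 0], "turn": [0, 0, 0]},
    {"offset": [-0.06, 0.0425, 0], "turn": [0, 0, 0]},
    {"offset": [-0.06, 0.0425, 0], "turn": [0, 0, 0]},
    {"offset": [-0.06, 0.0425, 0], "turn": [0, 0, 0]},
    {"offset": [-0.06, 0.0425, 0], "turn": [0, 0, 0]},
    {"offset": [-0.06, 0.0425, 0], "turn": [0, 0, 0]},
    {"offset": [-0.06, 0.0425, 0], "turn": [0, 0, 0]},
    {"offset": [-0.06, 0.0425, 0], "turn": [0, 0, 0]},
    {"offset": [-0.06, 0.0425, 0], "turn": [0, 0, 0]},
    {"offset": [-0.06, 0.0425, 0], "turn": [0, 0, 0]},
    {"offset": [-0.06, 0.0425, 0], "turn": [0, 0, 0]},
    {"offset": [-0.06, 0.0425, 0], "turn": [0, 0, 0]},
    {"offset": [0, 0, 0], "turn": [0, 0, 0]},
    {"offset": [0, 0, 0], "turn": [0, 0, 0]}
  ]
}}

```text
time_s: 3.0
tool_pos: [0.5263, -0.0259, 0.205]
eef_rot: [-3.141, -0.0, 1.476]
force: [0.7, 0.1, 0.7]
width: 0.0939
grip_force: 0.0
```

```bash
cat > go.py <<'E'
import sys; from h import *
s=get_state(); p=np.array(s["tool_pos"]); r=R.from_euler('xyz',s["eef_rot"])
for a in sys.argv[1:]:   # x,y,z waypoints
    q=np.array(eval(a)); d=q-p; print(a,'units',(r.inv().apply(d)/.5).round(4),'min rows',np.ceil(np.linalg.norm(d)/.036)); p=q
E
python3 go.py .5583,-.0832,.205 .5583,-.0832,.068 .5583,-.0832,.118 .4668,-.398,.118 .4668,-.398,.060 .4668,-.398,.150 .565,-.004,.15 .565,-.004,.068
```

```text
.5583,-.0832,.205 units [-1.08e-01  7.46e-02 -1.00e-04] min rows 2.0
.5583,-.0832,.068 units [-1.00e-04  2.00e-04  2.74e-01] min rows 4.0
.5583,-.0832,.118 units [ 0.     -0.0001 -0.1   ] min rows 2.0
.4668,-.398,.118 units [-6.441e-01 -1.224e-01 -2.000e-04] min rows 10.0
.4668,-.398,.060 units [-0.00e+00  1.00e-04  1.16e-01] min rows 2.0
.4668,-.398,.150 units [ 1.0e-04 -1.0e-04 -1.8e-01] min rows 3.0
.565,-.004,.15 units [8.031e-01 1.207e-01 2.000e-04] min rows 12.0
.565,-.004,.068 units [-1.00e-04  1.00e-04  1.64e-01] min rows 3.0
```

Call:
{"method": "play_rows", "body": {
  "increments": [
    {"offset": [-0.027, 0.01865, 0], "turn": [0, 0, 0]},
    {"offset": [-0.027, 0.01865, 0], "turn": [0, 0, 0]},
    {"offset": [-0.027, 0.01865, 0], "turn": [0, 0, 0]},
    {"offset": [-0.027, 0.01865, 0], "turn": [0, 0, 0]},
    {"offset": [0, 0, 0], "turn": [0, 0, 0]},
    {"offset": [0, 0, 0.034], "turn": [0, 0, 0]},
    {"offset": [0, 0, 0.04], "turn": [0, 0, 0]},
    {"offset": [0, 0, 0.04], "turn": [0, 0, 0]},
    {"offset": [0, 0, 0.04], "turn": [0, 0, 0]},
    {"offset": [0, 0, 0.04], "turn": [0, 0, 0]},
    {"offset": [0, 0, 0.04], "turn": [0, 0, 0]},
    {"offset": [0, 0, 0.03], "turn": [0, 0, 0]},
    {"offset": [0, 0, 0.01], "turn": [0, 0, 0]},
    {"offset": [0, 0, 0], "turn": [0, 0, 0]},
    {"offset": [0, 0, 0], "turn": [0, 0, 0]}
  ]
}}

```text
time_s: 4.25
tool_pos: [0.5582, -0.0817, 0.0688]
eef_rot: [3.141, -0.0, 1.477]
force: [1.1, 0.1, -1.0]
width: 0.0939
grip_force: 0.0
```

Call:
{"method": "play_rows", "body": {
  "increments": [
    {"offset": [0, 0, 0], "turn": [0, 0, 0]},
    {"offset": [0, 0, 0], "turn": [0, 0, 0]},
    {"offset": [0, 0, 0], "turn": [0, 0, 0]},
    {"offset": [0, 0, 0], "turn": [0, 0, 0]},
    {"offset": [0, 0, 0], "turn": [0, 0, 0]},
    {"offset": [0, 0, 0], "turn": [0, 0, 0]},
    {"offset": [0, 0, 0], "turn": [0, 0, 0]},
    {"offset": [0, 0, 0], "turn": [0, 0, 0]}
  ],
  "grip": 0.7
}}

```text
time_s: 4.92
tool_pos: [0.5581, -0.0818, 0.0685]
eef_rot: [3.141, -0.0, 1.477]
force: [0.8, 0.6, 0.5]
width: 0.0472
grip_force: 30.0
```

Call:
{"method": "play_rows", "body": {
  "increments": [
    {"offset": [0, 0, -0.02], "turn": [0, 0, 0]},
    {"offset": [0, 0, -0.04], "turn": [0, 0, 0]},
    {"offset": [0, 0, -0.04], "turn": [0, 0, 0]},
    {"offset": [-0.02, -0.0038, 0], "turn": [0, 0, 0]},
    {"offset": [-0.04, -0.0076, 0], "turn": [0, 0, 0]},
    {"offset": [-0.055, -0.0105, 0], "turn": [0, 0, 0]},
    {"offset": [-0.055, -0.0105, 0], "turn": [0, 0, 0]},
    {"offset": [-0.055, -0.0105, 0], "turn": [0, 0, 0]},
    {"offset": [-0.055, -0.0105, 0], "turn": [0, 0, 0]},
    {"offset": [-0.055, -0.0105, 0], "turn": [0, 0, 0]},
    {"offset": [-0.055, -0.0105, 0], "turn": [0, 0, 0]},
    {"offset": [-0.055, -0.0105, 0], "turn": [0, 0, 0]},
    {"offset": [-0.055, -0.0105, 0], "turn": [0, 0, 0]},
    {"offset": [-0.055, -0.0105, 0], "turn": [0, 0, 0]},
    {"offset": [-0.04, -0.0076, 0], "turn": [0, 0, 0]},
    {"offset": [-0.03, -0.0057, 0], "turn": [0, 0, 0]},
    {"offset": [-0.02, -0.0038, 0], "turn": [0, 0, 0]},
    {"offset": [0, 0, 0], "turn": [0, 0, 0]},
    {"offset": [0, 0, 0], "turn": [0, 0, 0]}
  ]
}}

```text
time_s: 6.5
tool_pos: [0.466, -0.3965, 0.1179]
eef_rot: [-3.141, -0.002, 1.476]
force: [-0.3, 0.2, -1.1]
width: 0.0468
grip_force: 30.0
```

Call:
{"method": "play_rows", "body": {
  "increments": [
    {"offset": [0, 0, 0.02], "turn": [0, 0, 0]},
    {"offset": [0, 0, 0.03], "turn": [0, 0, 0]},
    {"offset": [0, 0, 0.03], "turn": [0, 0, 0]},
    {"offset": [0, 0, 0.02], "turn": [0, 0, 0]},
    {"offset": [0, 0, 0.01], "turn": [0, 0, 0]},
    {"offset": [0, 0, 0.005], "turn": [0, 0, 0]},
    {"offset": [0, 0, 0.003], "turn": [0, 0, 0]},
    {"offset": [0, 0, 0], "turn": [0, 0, 0]},
    {"offset": [0, 0, 0], "turn": [0, 0, 0]}
  ]
}}

```text
time_s: 7.25
tool_pos: [0.4668, -0.3973, 0.0601]
eef_rot: [3.141, 0.001, 1.477]
force: [-0.6, 0.0, -1.9]
width: 0.047
grip_force: 30.0
```

Call:
{"method": "play_rows", "body": {
  "increments": [
    {"offset": [0, 0, 0.002], "turn": [0, 0, 0]},
    {"offset": [0, 0, 0], "turn": [0, 0, 0]},
    {"offset": [0, 0, 0], "turn": [0, 0, 0]}
  ]
}}

```text
time_s: 7.5
tool_pos: [0.4665, -0.3972, 0.0588]
eef_rot: [3.141, 0.0, 1.477]
force: [-0.7, -0.5, -2.4]
width: 0.0474
grip_force: 30.0
```

Call:
{"method": "play_rows", "body": {
  "increments": [
    {"offset": [0, 0, 0], "turn": [0, 0, 0]},
    {"offset": [0, 0, 0], "turn": [0, 0, 0]},
    {"offset": [0, 0, 0], "turn": [0, 0, 0]},
    {"offset": [0, 0, 0], "turn": [0, 0, 0]},
    {"offset": [0, 0, 0], "turn": [0, 0, 0]},
    {"offset": [0, 0, 0], "turn": [0, 0, 0]},
    {"offset": [0, 0, -0.03], "turn": [0, 0, 0]},
    {"offset": [0, 0, -0.05], "turn": [0, 0, 0]},
    {"offset": [0, 0, -0.06], "turn": [0, 0, 0]},
    {"offset": [0, 0, -0.06], "turn": [0, 0, 0]},
    {"offset": [0, 0, 0], "turn": [0, 0, 0]}
  ],
  "grip": 0
}}

```text
time_s: 8.42
tool_pos: [0.4691, -0.3999, 0.1649]
eef_rot: [3.133, 0.008, 1.477]
force: [0.5, -1.0, 0.4]
width: 0.0938
grip_force: 0.0
```

```bash
python3 go.py .565,-.004,.16 .565,-.004,.068; python3 - <<'E'
from h import *
for n in ("scene","side"):
    c,K,W=cam(n); cv2.imwrite(f"pics/{n}1.png",c["image"])
E
```

```text
.565,-.004,.16 units [0.8064 0.1166 0.0046] min rows 12.0
.565,-.004,.068 units [ 0.0014 -0.0016  0.184 ] min rows 3.0
```

View pics/side1.png

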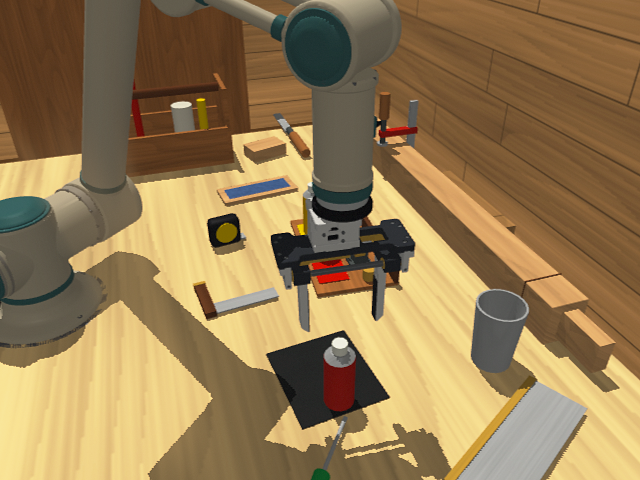

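The red can stands upright on the mat at (340,405). Next is the blue can.

Call:
{"method": "play_rows", "body": {
  "increments": [
    {"offset": [0.03, 0.0046, 0], "turn": [0, 0, 0]},
    {"offset": [0.05, 0.0076, 0], "turn": [0, 0, 0]},
    {"offset": [0.058, 0.00885, 0], "turn": [0, 0, 0]},
    {"offset": [0.058, 0.00885, 0], "turn": [0, 0, 0]},
    {"offset": [0.058, 0.00885, 0], "turn": [0, 0, 0]},
    {"offset": [0.058, 0.00885, 0], "turn": [0, 0, 0]},
    {"offset": [0.058, 0.00885, 0], "turn": [0, 0, 0]},
    {"offset": [0.058, 0.00885, 0], "turn": [0, 0, 0]},
    {"offset": [0.058, 0.00885, 0], "turn": [0, 0, 0]},
    {"offset": [0.058, 0.00885, 0], "turn": [0, 0, 0]},
    {"offset": [0.058, 0.00885, 0], "turn": [0, 0, 0]},
    {"offset": [0.058, 0.00885, 0], "turn": [0, 0, 0]},
    {"offset": [0.058, 0.00885, 0], "turn": [0, 0, 0]},
    {"offset": [0.05, 0.0076, 0], "turn": [0, 0, 0]},
    {"offset": [0.0334, 0.0051, 0], "turn": [0, 0, 0]},
    {"offset": [0, 0, 0], "turn": [0, 0, 0]},
    {"offset": [0, 0, 0], "turn": [0, 0, 0]},
    {"offset": [0, 0, 0], "turn": [0, 0, 0]}
  ]
}}

```text
time_s: 10.02
tool_pos: [0.5636, -0.0038, 0.1573]
eef_rot: [-3.139, 0.0, 1.477]
force: [0.1, -0.1, 0.3]
width: 0.0939
grip_force: 0.0
```

Call:
{"method": "play_rows", "body": {
  "increments": [
    {"offset": [0, 0, 0.03], "turn": [0, 0, 0]},
    {"offset": [0, 0, 0.04], "turn": [0, 0, 0]},
    {"offset": [0, 0, 0.04], "turn": [0, 0, 0]},
    {"offset": [0, 0, 0.04], "turn": [0, 0, 0]},
    {"offset": [0, 0, 0.02], "turn": [0, 0, 0]},
    {"offset": [0, 0, 0.011], "turn": [0, 0, 0]},
    {"offset": [0, 0, 0], "turn": [0, 0, 0]},
    {"offset": [0, 0, 0], "turn": [0, 0, 0]}
  ]
}}

```text
time_s: 10.68
tool_pos: [0.5652, -0.0044, 0.0684]
eef_rot: [3.141, 0.0, 1.476]
force: [0.4, 0.3, -0.2]
width: 0.0937
grip_force: 0.0
```

Call:
{"method": "play_rows", "body": {
  "increments": [
    {"offset": [0, 0, 0], "turn": [0, 0, 0]},
    {"offset": [0, 0, 0], "turn": [0, 0, 0]},
    {"offset": [0, 0, 0], "turn": [0, 0, 0]},
    {"offset": [0, 0, 0], "turn": [0, 0, 0]},
    {"offset": [0, 0, 0], "turn": [0, 0, 0]},
    {"offset": [0, 0, 0], "turn": [0, 0, 0]},
    {"offset": [0, 0, 0], "turn": [0, 0, 0]},
    {"offset": [0, 0, 0], "turn": [0, 0, 0]}
  ],
  "grip": 0.7
}}

```text
time_s: 11.35
tool_pos: [0.5647, -0.0038, 0.068]
eef_rot: [-3.141, -0.0, 1.477]
force: [-0.2, 1.2, 0.6]
width: 0.0476
grip_force: 30.0
```

```bash
python3 go.py .565,-.004,.118 .4616,-.343,.118
```

```text
.565,-.004,.118 units [-0.0003  0.0006 -0.1   ] min rows 2.0
.4616,-.343,.118 units [-0.6944 -0.1423 -0.    ] min rows 10.0
```

Call:
{"method": "play_rows", "body": {
  "increments": [
    {"offset": [0, 0, -0.02], "turn": [0, 0, 0]},
    {"offset": [0, 0, -0.04], "turn": [0, 0, 0]},
    {"offset": [0, 0, -0.04], "turn": [0, 0, 0]},
    {"offset": [-0.02, -0.0041, 0], "turn": [0, 0, 0]},
    {"offset": [-0.04, -0.0082, 0], "turn": [0, 0, 0]},
    {"offset": [-0.055, -0.0113, 0], "turn": [0, 0, 0]},
    {"offset": [-0.055, -0.0113, 0], "turn": [0, 0, 0]},
    {"offset": [-0.055, -0.0113, 0], "turn": [0, 0, 0]},
    {"offset": [-0.055, -0.0113, 0], "turn": [0, 0, 0]},
    {"offset": [-0.055, -0.0113, 0], "turn": [0, 0, 0]},
    {"offset": [-0.055, -0.0113, 0], "turn": [0, 0, 0]},
    {"offset": [-0.055, -0.0113, 0], "turn": [0, 0, 0]},
    {"offset": [-0.055, -0.0113, 0], "turn": [0, 0, 0]},
    {"offset": [-0.055, -0.0113, 0], "turn": [0, 0, 0]},
    {"offset": [-0.055, -0.0113, 0], "turn": [0, 0, 0]},
    {"offset": [-0.045, -0.0092, 0], "turn": [0, 0, 0]},
    {"offset": [-0.025, -0.0051, 0], "turn": [0, 0, 0]},
    {"offset": [-0.0144, -0.003, 0], "turn": [0, 0, 0]},
    {"offset": [0, 0, 0], "turn": [0, 0, 0]},
    {"offset": [0, 0, 0], "turn": [0, 0, 0]}
  ]
}}

```text
time_s: 13.02
tool_pos: [0.461, -0.3419, 0.1175]
eef_rot: [-3.141, -0.002, 1.476]
force: [-0.6, 1.1, -2.2]
width: 0.047
grip_force: 30.0
```

Call:
{"method": "play_rows", "body": {
  "increments": [
    {"offset": [0, 0, 0.02], "turn": [0, 0, 0]},
    {"offset": [0, 0, 0.03], "turn": [0, 0, 0]},
    {"offset": [0, 0, 0.03], "turn": [0, 0, 0]},
    {"offset": [0, 0, 0.02], "turn": [0, 0, 0]},
    {"offset": [0, 0, 0.01], "turn": [0, 0, 0]},
    {"offset": [0, 0, 0.006], "turn": [0, 0, 0]},
    {"offset": [0, 0, 0.003], "turn": [0, 0, 0]},
    {"offset": [0, 0, 0], "turn": [0, 0, 0]},
    {"offset": [0, 0, 0], "turn": [0, 0, 0]},
    {"offset": [0, 0, 0], "turn": [0, 0, 0]}
  ]
}}

```text
time_s: 13.85
tool_pos: [0.4617, -0.3432, 0.0591]
eef_rot: [3.14, 0.001, 1.477]
force: [0.4, -0.1, -2.5]
width: 0.0469
grip_force: 30.0
```

Call:
{"method": "play_rows", "body": {
  "increments": [
    {"offset": [0, 0, 0.0015], "turn": [0, 0, 0]},
    {"offset": [0, 0, 0], "turn": [0, 0, 0]},
    {"offset": [0, 0, 0], "turn": [0, 0, 0]}
  ]
}}

```text
time_s: 14.1
tool_pos: [0.4614, -0.343, 0.058]
eef_rot: [3.141, 0.0, 1.477]
force: [0.5, -0.4, -2.1]
width: 0.0472
grip_force: 30.0
```

Call:
{"method": "play_rows", "body": {
  "increments": [
    {"offset": [0, 0, 0], "turn": [0, 0, 0]},
    {"offset": [0, 0, 0], "turn": [0, 0, 0]},
    {"offset": [0, 0, 0], "turn": [0, 0, 0]},
    {"offset": [0, 0, 0], "turn": [0, 0, 0]},
    {"offset": [0, 0, 0], "turn": [0, 0, 0]},
    {"offset": [0, 0, 0], "turn": [0, 0, 0]},
    {"offset": [0, 0, -0.03], "turn": [0, 0, 0]},
    {"offset": [0, 0, -0.05], "turn": [0, 0, 0]},
    {"offset": [0, 0, -0.06], "turn": [0, 0, 0]},
    {"offset": [0, 0, -0.05], "turn": [0, 0, 0]},
    {"offset": [0, 0, 0], "turn": [0, 0, 0]}
  ],
  "grip": 0
}}

```text
time_s: 15.02
tool_pos: [0.4639, -0.3452, 0.1581]
eef_rot: [3.133, 0.006, 1.477]
force: [1.6, -0.9, 1.3]
width: 0.0941
grip_force: 0.0
```

Call:
{"method": "play_rows", "body": {
  "increments": [
    {"offset": [0.03, 0.005, 0], "turn": [0, 0, 0]},
    {"offset": [0.05, 0.0084, 0], "turn": [0, 0, 0]},
    {"offset": [0.06, 0.01, 0], "turn": [0, 0, 0]},
    {"offset": [0.06, 0.01, 0], "turn": [0, 0, 0]},
    {"offset": [0.06, 0.01, 0], "turn": [0, 0, 0]},
    {"offset": [0.06, 0.01, 0], "turn": [0, 0, 0]},
    {"offset": [0.06, 0.01, 0], "turn": [0, 0, 0]},
    {"offset": [0.06, 0.01, 0], "turn": [0, 0, 0]},
    {"offset": [0.06, 0.01, 0], "turn": [0, 0, 0]},
    {"offset": [0.06, 0.01, 0], "turn": [0, 0, 0]},
    {"offset": [0.06, 0.01, 0], "turn": [0, 0, 0]},
    {"offset": [0.06, 0.01, 0], "turn": [0, 0, 0]},
    {"offset": [0.06, 0.01, 0], "turn": [0, 0, 0]},
    {"offset": [0.06, 0.01, 0], "turn": [0, 0, 0]},
    {"offset": [0.036, 0.0065, 0], "turn": [0, 0, 0]},
    {"offset": [0.0204, 0.0035, 0], "turn": [0, 0, 0]},
    {"offset": [0, 0, 0], "turn": [0, 0, 0]},
    {"offset": [0, 0, 0], "turn": [0, 0, 0]},
    {"offset": [0, 0, 0], "turn": [0, 0, 0]}
  ]
}}

```text
time_s: 16.6
tool_pos: [0.5719, 0.0759, 0.152]
eef_rot: [-3.14, 0.001, 1.476]
force: [-0.1, 0.9, -0.3]
width: 0.094
grip_force: 0.0
```

Call:
{"method": "play_rows", "body": {
  "increments": [
    {"offset": [0, 0, 0.03], "turn": [0, 0, 0]},
    {"offset": [0, 0, 0.04], "turn": [0, 0, 0]},
    {"offset": [0, 0, 0.04], "turn": [0, 0, 0]},
    {"offset": [0, 0, 0.035], "turn": [0, 0, 0]},
    {"offset": [0, 0, 0.016], "turn": [0, 0, 0]},
    {"offset": [0, 0, 0.01], "turn": [0, 0, 0]},
    {"offset": [0, 0, 0], "turn": [0, 0, 0]},
    {"offset": [0, 0, 0], "turn": [0, 0, 0]}
  ]
}}

```text
time_s: 17.27
tool_pos: [0.5733, 0.0763, 0.0678]
eef_rot: [3.141, -0.0, 1.476]
force: [-0.4, -0.2, 1.3]
width: 0.0941
grip_force: 0.0
```

Call:
{"method": "play_rows", "body": {
  "increments": [
    {"offset": [0, 0, 0], "turn": [0, 0, 0]},
    {"offset": [0, 0, 0], "turn": [0, 0, 0]},
    {"offset": [0, 0, 0], "turn": [0, 0, 0]},
    {"offset": [0, 0, 0], "turn": [0, 0, 0]},
    {"offset": [0, 0, 0], "turn": [0, 0, 0]},
    {"offset": [0, 0, 0], "turn": [0, 0, 0]},
    {"offset": [0, 0, 0], "turn": [0, 0, 0]},
    {"offset": [0, 0, 0], "turn": [0, 0, 0]}
  ],
  "grip": 0.7
}}

```text
time_s: 17.93
tool_pos: [0.5729, 0.0768, 0.0672]
eef_rot: [3.141, -0.0, 1.477]
force: [0.2, -0.4, 0.4]
width: 0.0472
grip_force: 30.0
```

Call:
{"method": "play_rows", "body": {
  "increments": [
    {"offset": [0, 0, -0.02], "turn": [0, 0, 0]},
    {"offset": [0, 0, -0.04], "turn": [0, 0, 0]},
    {"offset": [0, 0, -0.04], "turn": [0, 0, 0]},
    {"offset": [-0.02, -0.0044, 0], "turn": [0, 0, 0]},
    {"offset": [-0.04, -0.0088, 0], "turn": [0, 0, 0]},
    {"offset": [-0.055, -0.0121, 0], "turn": [0, 0, 0]},
    {"offset": [-0.055, -0.0121, 0], "turn": [0, 0, 0]},
    {"offset": [-0.055, -0.0121, 0], "turn": [0, 0, 0]},
    {"offset": [-0.055, -0.0121, 0], "turn": [0, 0, 0]},
    {"offset": [-0.055, -0.0121, 0], "turn": [0, 0, 0]},
    {"offset": [-0.055, -0.0121, 0], "turn": [0, 0, 0]},
    {"offset": [-0.055, -0.0121, 0], "turn": [0, 0, 0]},
    {"offset": [-0.055, -0.0121, 0], "turn": [0, 0, 0]},
    {"offset": [-0.055, -0.0121, 0], "turn": [0, 0, 0]},
    {"offset": [-0.055, -0.0121, 0], "turn": [0, 0, 0]},
    {"offset": [-0.055, -0.0121, 0], "turn": [0, 0, 0]},
    {"offset": [-0.045, -0.0099, 0], "turn": [0, 0, 0]},
    {"offset": [-0.025, -0.0055, 0], "turn": [0, 0, 0]},
    {"offset": [-0.0135, -0.003, 0], "turn": [0, 0, 0]},
    {"offset": [0, 0, 0], "turn": [0, 0, 0]}
  ]
}}

```text
time_s: 19.6
tool_pos: [0.4549, -0.289, 0.1167]
eef_rot: [-3.141, -0.0, 1.475]
force: [0.2, 0.3, -1.7]
width: 0.0471
grip_force: 30.0
```

Call:
{"method": "play_rows", "body": {
  "increments": [
    {"offset": [0, 0, 0], "turn": [0, 0, 0]},
    {"offset": [0, 0, 0.02], "turn": [0, 0, 0]},
    {"offset": [0, 0, 0.03], "turn": [0, 0, 0]},
    {"offset": [0, 0, 0.03], "turn": [0, 0, 0]},
    {"offset": [0, 0, 0.02], "turn": [0, 0, 0]},
    {"offset": [0, 0, 0.01], "turn": [0, 0, 0]},
    {"offset": [0, 0, 0.006], "turn": [0, 0, 0]},
    {"offset": [0, 0, 0.003], "turn": [0, 0, 0]},
    {"offset": [0, 0, 0], "turn": [0, 0, 0]},
    {"offset": [0, 0, 0], "turn": [0, 0, 0]},
    {"offset": [0, 0, 0], "turn": [0, 0, 0]}
  ]
}}

```text
time_s: 20.52
tool_pos: [0.4561, -0.2885, 0.0583]
eef_rot: [3.14, 0.001, 1.477]
force: [0.8, -0.0, -2.0]
width: 0.0473
grip_force: 30.0
```

Call:
{"method": "play_rows", "body": {
  "increments": [
    {"offset": [0, 0, 0.0015], "turn": [0, 0, 0]},
    {"offset": [0, 0, 0], "turn": [0, 0, 0]},
    {"offset": [0, 0, 0], "turn": [0, 0, 0]}
  ]
}}

```text
time_s: 20.77
tool_pos: [0.4559, -0.2883, 0.0573]
eef_rot: [3.141, 0.0, 1.477]
force: [0.7, -0.5, -0.8]
width: 0.0472
grip_force: 30.0
```

Call:
{"method": "play_rows", "body": {
  "increments": [
    {"offset": [0, 0, 0], "turn": [0, 0, 0]},
    {"offset": [0, 0, 0], "turn": [0, 0, 0]},
    {"offset": [0, 0, 0], "turn": [0, 0, 0]},
    {"offset": [0, 0, 0], "turn": [0, 0, 0]},
    {"offset": [0, 0, 0], "turn": [0, 0, 0]},
    {"offset": [0, 0, 0], "turn": [0, 0, 0]},
    {"offset": [0, 0, -0.03], "turn": [0, 0, 0]},
    {"offset": [0, 0, -0.05], "turn": [0, 0, 0]},
    {"offset": [0, 0, -0.06], "turn": [0, 0, 0]},
    {"offset": [0, 0, -0.05], "turn": [0, 0, 0]},
    {"offset": [0, 0, 0], "turn": [0, 0, 0]}
  ],
  "grip": 0
}}

```text
time_s: 21.68
tool_pos: [0.4585, -0.2903, 0.1571]
eef_rot: [3.133, 0.006, 1.477]
force: [0.3, -1.1, 1.0]
width: 0.0942
grip_force: 0.0
```

Call:
{"method": "play_rows", "body": {
  "increments": [
    {"offset": [0.055, 0.0189, -0.016], "turn": [0, 0, 0]},
    {"offset": [0.055, 0.0189, -0.016], "turn": [0, 0, 0]},
    {"offset": [0.055, 0.0189, -0.016], "turn": [0, 0, 0]},
    {"offset": [0.055, 0.0189, -0.016], "turn": [0, 0, 0]},
    {"offset": [0.055, 0.0189, -0.016], "turn": [0, 0, 0]},
    {"offset": [0.055, 0.0189, -0.016], "turn": [0, 0, 0]},
    {"offset": [0.055, 0.0189, -0.016], "turn": [0, 0, 0]},
    {"offset": [0.055, 0.0189, -0.016], "turn": [0, 0, 0]},
    {"offset": [0.055, 0.0189, -0.016], "turn": [0, 0, 0]},
    {"offset": [0.055, 0.0189, -0.016], "turn": [0, 0, 0]},
    {"offset": [0.055, 0.0189, -0.016], "turn": [0, 0, 0]},
    {"offset": [0.055, 0.0189, -0.016], "turn": [0, 0, 0]},
    {"offset": [0, 0, 0], "turn": [0, 0, 0]},
    {"offset": [0, 0, 0], "turn": [0, 0, 0]},
    {"offset": [0, 0, 0], "turn": [0, 0, 0]},
    {"offset": [0, 0, 0], "turn": [0, 0, 0]}
  ]
}}

```text
time_s: 23.02
tool_pos: [0.5987, 0.0288, 0.247]
eef_rot: [-3.14, 0.001, 1.476]
force: [-0.1, -0.2, -0.6]
width: 0.0937
grip_force: 0.0
```

```bash
cat > w.py <<'E'
from h import *
c,K,W=cam("wrist"); P=cloud(c,K,W); im=c["image"]; cv2.imwrite("pics/wrist2.png",im)
hsv=cv2.cvtColor(im,cv2.COLOR_BGR2HSV); H,S,V=[hsv[...,i].astype(int) for i in range(3)]
x,y,z=P[...,0],P[...,1],P[...,2]; near=(c["depth"]>0)&(x>.4)&(x<.75)&(abs(y)<.25)
for lab,m in (('red',((H<5)|(H>175))&(S>220)),('blue',(H>105)&(H<130)&(S>150)),('yel',(H>20)&(H<32)&(S>170))):
    m=cv2.morphologyEx((m&near&(z<.03)).astype(np.uint8),cv2.MORPH_OPEN,np.ones((5,5)))
    cn=cv2.findContours(m,0,1)[0]
    if not cn: continue
    k=max(cn,key=cv2.contourArea)[:,0]
    print(lab,cv2.minAreaRect((ray(K,W,k,.013)[:,:2]*1000).astype(np.float32)),'z',np.median(z[m>0]).round(4))
m=(near&(z>.030)&(z<.07)&(x<.66)).astype(np.uint8); n,l,st,ce=cv2.connectedComponentsWithStats(m)
for k in range(1,n):
    if st[k,4]>400:
        q=P[l==k]; print('high blob',st[k],ce[k].round(),cv2.minAreaRect((q[:,:2]*1000).astype(np.float32)),np.percentile(q[:,2],[5,50,95]).round(4))
E
python3 w.py
```

```text
red ((558.8208618164062, -83.64744567871094), (70.35897064208984, 62.843170166015625), 84.6445541381836) z 0.0121
blue ((564.8899536132812, -4.088314056396484), (70.12979125976562, 62.71256637573242), 84.70726776123047) z 0.012
yel ((571.0853271484375, 75.55537414550781), (69.99874114990234, 62.69996643066406), 84.66071319580078) z 0.012
high blob [332 124  32  26 635] [348. 137.] ((633.6866455078125, 109.45818328857422), (25.34709358215332, 33.23735809326172), 79.71368408203125) [0.0301 0.0311 0.0323]
high blob [120 138  28  33 706] [133. 154.] ((404.54180908203125, 113.1365966796875), (33.690574645996094, 8.975066184997559), 89.9924087524414) [0.0324 0.0526 0.0631]
high blob [339 178  24  25 469] [350. 190.] ((632.323486328125, 51.96796417236328), (27.076007843017578, 25.939327239990234), 85.63513946533203) [0.0416 0.0495 0.0528]
high blob [ 336  202   36   98 2769] [355. 256.] ((631.3123168945312, -22.77191925048828), (117.92395782470703, 39.55748748779297), 87.0332260131836) [0.032  0.0495 0.0614]
```

View pics/wrist2.png

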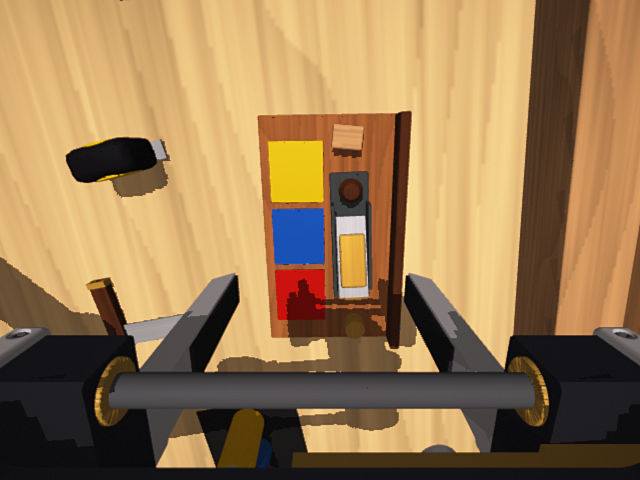

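The wrist view shows the pads at (297,171), (298,236) and (301,293), all at the expected size and height. The plane spans rows 172–300 near column 352. Next I measure the plane's extents in the row frame.

```bash
python3 - <<'E'
from h import *
c,K,W=cam("wrist"); P=cloud(c,K,W)
a=np.deg2rad(-5.35); ex=np.array([np.cos(a),np.sin(a)]); ey=np.array([-ex[1],ex[0]]); o=np.array([.5649,-.0041])
q=P[...,:2]-o; u=q@ex; v=q@ey; z=P[...,2]
m=(c["depth"]>0)&(u>.035)&(u<.088)&(abs(v)<.12)&(z>.022)&(z<.08)
n,l,st,ce=cv2.connectedComponentsWithStats(m.astype(np.uint8))
for k in range(1,n):
    if st[k,4]>30:
        b=l==k; print(st[k],'u',np.percentile(u[b],[1,5,95,99]).round(4),'v',np.percentile(v[b],[0.5,2,98,99.5]).round(4),'z',np.percentile(z[b],[5,50,95]).round(3))
# height profile along v
b=m&(u>.05)&(u<.078)
for t in np.arange(-.11,.115,.01):
    s=b&(abs(v-t)<.005); 
    if s.sum()>5: print(round(t,3),s.sum(),np.median(z[s]).round(4))
for nme in("scene","side"): cv2.imwrite(f"pics/{nme}3.png",capture(nme)["image"])
E
```

```text
[331 137  32  13 371] u [0.0413 0.0424 0.0724 0.0744] v [0.1062 0.1063 0.1191 0.1191] z [0.029 0.031 0.032]
[338 178  25  25 466] u [0.0492 0.0503 0.0723 0.0747] v [0.0499 0.0505 0.0745 0.0755] z [0.042 0.05  0.053]
[ 336  201   36   99 2825] u [0.0479 0.0501 0.0854 0.0872] v [-0.0701 -0.0602  0.0379  0.0461] z [0.031 0.049 0.061]
[330 202   7  89 327] u [0.0403 0.0405 0.0468 0.047 ] v [-0.0578 -0.0557  0.0452  0.0454] z [0.033 0.045 0.046]
[345 317  20  14 233] u [0.0599 0.0611 0.0827 0.0844] v [-0.1197 -0.1195 -0.1063 -0.106 ] z [0.024 0.033 0.034]
-0.11 129 0.0322
-0.07 48 0.0441
-0.06 124 0.0571
-0.05 134 0.0555
-0.04 224 0.0616
-0.03 222 0.0585
-0.02 233 0.0554
-0.01 221 0.0523
-0.0 215 0.0492
0.01 268 0.0452
0.02 213 0.0333
0.03 115 0.0308
0.05 61 0.0466
0.06 197 0.0513
0.07 191 0.048
0.08 6 0.0414
0.11 188 0.0309
```

View pics/side3.png

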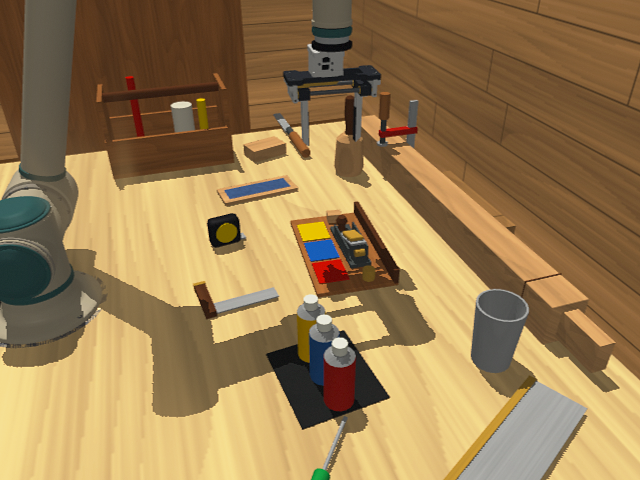

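All three cans stand on the mat: yellow at (310,335), blue at (323,355), red at (340,378). I still need the plane's ends.

```bash
python3 - <<'E'
from h import *
c,K,W=cam("wrist"); P=cloud(c,K,W)
a=np.deg2rad(-5.35); ex=np.array([np.cos(a),np.sin(a)]); ey=np.array([-ex[1],ex[0]]); o=np.array([.5649,-.0041])
q=P[...,:2]-o; u=q@ex; v=q@ey; z=P[...,2]
cols=range(345,362,4)
for r in list(range(152,206,3))+list(range(288,340,3)):
    print(r,[(round(float(v[r,k])*1000),round(float(z[r,k])*1000)) for k in cols],c["image"][r,353])
E
```

```text
152 [(103, 9), (103, 10), (103, 9), (103, 10), (103, 9)] [21 37 66]
155 [(99, 10), (99, 6), (99, 9), (99, 10), (117, 426)] [20 37 65]
158 [(96, 9), (96, 10), (96, 10), (96, 9), (96, 9)] [ 43  82 148]
161 [(92, 8), (92, 8), (92, 9), (92, 9), (92, 9)] [ 45  88 156]
164 [(89, 9), (89, 9), (89, 9), (89, 10), (89, 8)] [ 43  86 155]
167 [(85, 9), (85, 10), (85, 8), (85, 9), (85, 9)] [ 45  88 157]
170 [(82, 9), (82, 9), (82, 8), (82, 8), (82, 8)] [ 44  87 161]
173 [(79, 19), (79, 18), (79, 17), (79, 19), (79, 19)] [66 65 61]
176 [(76, 19), (76, 19), (76, 19), (76, 19), (76, 19)] [68 67 67]
179 [(74, 41), (75, 44), (75, 43), (72, 19), (72, 19)] [28 40 70]
182 [(72, 47), (72, 48), (72, 49), (72, 44), (69, 20)] [20 32 66]
185 [(69, 50), (69, 52), (69, 51), (69, 48), (65, 20)] [23 42 85]
188 [(66, 51), (66, 52), (66, 52), (66, 52), (65, 43)] [25 41 85]
191 [(63, 51), (63, 52), (63, 52), (63, 53), (61, 42)] [22 41 84]
194 [(59, 51), (60, 53), (60, 53), (59, 51), (58, 43)] [23 40 81]
197 [(56, 52), (56, 53), (56, 50), (56, 49), (51, 19)] [24 38 79]
200 [(52, 46), (52, 48), (52, 49), (47, 19), (47
[... 710 characters left out ...]
07, 8)] [21 40 69]
315 [(-111, 10), (-108, 15), (-106, 18), (-107, 16), (-111, 10)] [21 54 76]
318 [(-113, 15), (-108, 22), (-107, 25), (-108, 24), (-112, 16)] [22 54 77]
321 [(-114, 20), (-109, 30), (-107, 33), (-107, 33), (-111, 25)] [25 62 89]
324 [(-115, 27), (-112, 32), (-112, 32), (-110, 35), (-111, 33)] [26 65 94]
327 [(-115, 33), (-115, 34), (-115, 34), (-115, 33), (-115, 33)] [26 65 93]
330 [(-121, 32), (-119, 34), (-120, 33), (-120, 32), (-119, 35)] [25 63 92]
333 [(-138, 10), (-123, 34), (-124, 34), (-123, 35), (-124, 33)] [23 62 90]
336 [(-144, 9), (-128, 34), (-128, 34), (-129, 33), (-149, 0)] [24 62 91]
339 [(-154, 0), (-153, 1), (-155, -2), (-154, 0), (-156, -3)] [ 51  80 103]
```

```bash
python3 go.py .6278,-.013,.2477 .6278,-.013,.018 .6278,-.013,.15 .4953,.331,.15; python3 -c "
from h import *; print(get_state()['tool_pos'],get_state()['qpos'],get_state()['eef_rot'])"
```

```text
.6278,-.013,.2477 units [-0.0781  0.0648  0.0003] min rows 2.0
.6278,-.013,.018 units [0.000e+00 1.000e-04 4.594e-01] min rows 7.0
.6278,-.013,.15 units [-0.00e+00 -1.00e-04 -2.64e-01] min rows 4.0
.4953,.331,.15 units [ 6.597e-01 -3.293e-01  1.000e-04] min rows 11.0
[0.59926441 0.02893758 0.24784498] [-6.76680503e-02  2.94617138e-01  1.37388011e+00 -2.19713209e-05
  1.47338228e+00  2.76688182e-02] [-3.14130650e+00  2.97945166e-05  1.47546160e+00]
```

Call:
{"method": "play_rows", "body": {
  "increments": [
    {"offset": [-0.026, 0.0216, 0], "turn": [0, 0, 0]},
    {"offset": [-0.026, 0.0216, 0], "turn": [0, 0, 0]},
    {"offset": [-0.026, 0.0216, 0], "turn": [0, 0, 0]},
    {"offset": [0, 0, 0], "turn": [0, 0, 0]},
    {"offset": [0, 0, 0.03], "turn": [0, 0, 0]},
    {"offset": [0, 0, 0.05], "turn": [0, 0, 0]},
    {"offset": [0, 0, 0.06], "turn": [0, 0, 0]},
    {"offset": [0, 0, 0.06], "turn": [0, 0, 0]},
    {"offset": [0, 0, 0.06], "turn": [0, 0, 0]},
    {"offset": [0, 0, 0.05], "turn": [0, 0, 0]},
    {"offset": [0, 0, 0.03], "turn": [0, 0, 0]},
    {"offset": [0, 0, 0], "turn": [0, 0, 0]},
    {"offset": [0, 0, 0], "turn": [0, 0, 0]},
    {"offset": [0, 0, 0], "turn": [0, 0, 0]}
  ],
  "grip": 0.298
}}

```text
time_s: 24.43
tool_pos: [0.6294, -0.0125, 0.079]
eef_rot: [3.14, -0.0, 1.476]
force: [-0.3, -0.0, 0.1]
width: 0.0658
grip_force: 0.0
```

```bash
python3 - <<'E'
from h import *
cv2.imwrite("pics/wrist4.png",capture("wrist")["image"])
E
python3 go.py .6278,-.013,.077 .6278,-.013,.018
```

```text
.6278,-.013,.077 units [-0.0014 -0.0035  0.005 ] min rows 1.0
.6278,-.013,.018 units [-0.     -0.0004  0.118 ] min rows 2.0
```

View pics/wrist4.png

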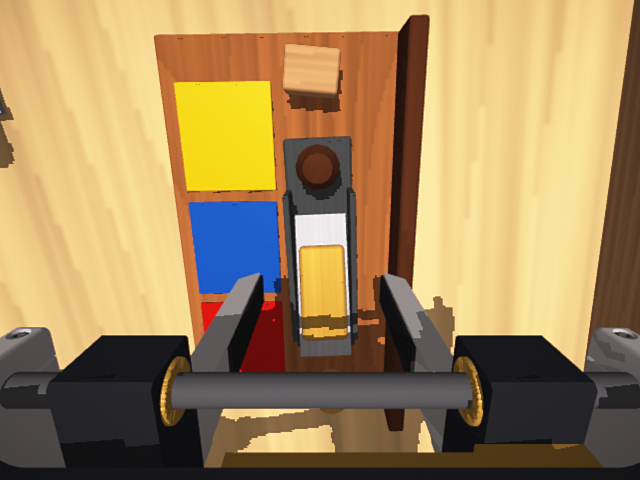

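The fingers (inner edges at columns 262 and 380) straddle the plane (285–355) centrally and clear the rail. Descending and gripping.

Call:
{"method": "play_rows", "body": {
  "increments": [
    {"offset": [0, -0.002, 0.03], "turn": [0, 0, 0]},
    {"offset": [0, 0, 0.03], "turn": [0, 0, 0]},
    {"offset": [0, 0, 0.03], "turn": [0, 0, 0]},
    {"offset": [0, 0, 0.02], "turn": [0, 0, 0]},
    {"offset": [0, 0, 0.009], "turn": [0, 0, 0]},
    {"offset": [0, 0, 0], "turn": [0, 0, 0]},
    {"offset": [0, 0, 0], "turn": [0, 0, 0]},
    {"offset": [0, 0, 0], "turn": [0, 0, 0]}
  ]
}}

```text
time_s: 25.15
tool_pos: [0.6281, -0.0121, 0.0196]
eef_rot: [3.14, -0.0, 1.477]
force: [-0.3, 0.6, 0.8]
width: 0.0658
grip_force: 0.0
```

Call:
{"method": "play_rows", "body": {
  "increments": [
    {"offset": [0, 0, 0], "turn": [0, 0, 0]},
    {"offset": [0, 0, 0], "turn": [0, 0, 0]},
    {"offset": [0, 0, 0], "turn": [0, 0, 0]},
    {"offset": [0, 0, 0], "turn": [0, 0, 0]},
    {"offset": [0, 0, 0], "turn": [0, 0, 0]},
    {"offset": [0, 0, 0], "turn": [0, 0, 0]},
    {"offset": [0, 0, 0], "turn": [0, 0, 0]},
    {"offset": [0, 0, 0], "turn": [0, 0, 0]}
  ],
  "grip": 0.7
}}

```text
time_s: 25.82
tool_pos: [0.6288, -0.0122, 0.0191]
eef_rot: [3.138, 0.0, 1.477]
force: [4.4, -0.5, 2.3]
width: 0.0459
grip_force: 29.7
```

Call:
{"method": "play_rows", "body": {
  "increments": [
    {"offset": [0, 0, -0.005], "turn": [0, 0, 0]},
    {"offset": [0, 0, -0.015], "turn": [0, 0, 0]},
    {"offset": [0, 0, -0.03], "turn": [0, 0, 0]},
    {"offset": [0, 0, -0.04], "turn": [0, 0, 0]},
    {"offset": [0, 0, -0.04], "turn": [0, 0, 0]},
    {"offset": [0, 0, -0.04], "turn": [0, 0, 0]},
    {"offset": [0, 0, -0.03], "turn": [0, 0, 0]},
    {"offset": [0, 0, -0.02], "turn": [0, 0, 0]},
    {"offset": [0, 0, 0], "turn": [0, 0, 0]},
    {"offset": [0, 0, 0], "turn": [0, 0, 0]},
    {"offset": [0, 0, 0], "turn": [0, 0, 0]}
  ]
}}

```text
time_s: 26.73
tool_pos: [0.6254, -0.0117, 0.1267]
eef_rot: [-3.137, -0.0, 1.477]
force: [-1.5, -0.6, -7.7]
width: 0.0461
grip_force: 29.7
```

```bash
python3 - <<'E'
from h import *
cv2.imwrite("pics/side5.png",capture("side")["image"][100:340,200:520]); print(get_state()["wrist_torque"])
E
python3 go.py .4953,.331,.128
```

```text
[-0.08885573  0.08060158  0.03678187]
.4953,.331,.128 units [ 0.658  -0.3236 -0.0013] min rows 11.0
```

View pics/side5.png

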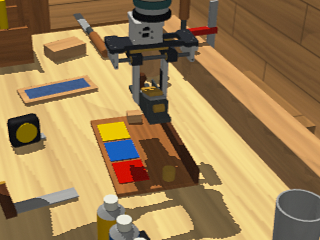

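The plane is lifted level, with the board empty below it. Carrying it over the rest and turning it.

Call:
{"method": "play_rows", "body": {
  "increments": [
    {"offset": [0.025, -0.0123, 0], "turn": [0, 0, 0]},
    {"offset": [0.045, -0.0221, 0], "turn": [0, 0, 0]},
    {"offset": [0.0528, -0.026, 0], "turn": [0, 0, 0]},
    {"offset": [0.0528, -0.026, 0], "turn": [0, 0, 0]},
    {"offset": [0.0528, -0.026, 0], "turn": [0, 0, 0]},
    {"offset": [0.0528, -0.026, 0], "turn": [0, 0, 0]},
    {"offset": [0.0528, -0.026, 0], "turn": [0, 0, 0]},
    {"offset": [0.0528, -0.026, 0], "turn": [0, 0, 0]},
    {"offset": [0.0528, -0.026, 0], "turn": [0, 0, 0]},
    {"offset": [0.0528, -0.026, 0], "turn": [0, 0, 0]},
    {"offset": [0.0528, -0.026, 0], "turn": [0, 0, 0]},
    {"offset": [0.0528, -0.026, 0], "turn": [0, 0, 0]},
    {"offset": [0.04, -0.0197, 0], "turn": [0, 0, 0]},
    {"offset": [0.02, -0.0098, 0], "turn": [0, 0, 0]},
    {"offset": [0, 0, 0], "turn": [0, 0, 0]},
    {"offset": [0, 0, 0], "turn": [0, 0, 0]}
  ]
}}

```text
time_s: 28.12
tool_pos: [0.4962, 0.3305, 0.1279]
eef_rot: [-3.141, 0.002, 1.479]
force: [0.4, -0.1, -7.1]
width: 0.0462
grip_force: 29.7
```

Call:
{"method": "play_rows", "body": {
  "increments": [
    {"offset": [0, 0, 0], "turn": [0, 0, 0.1]},
    {"offset": [0, 0, 0], "turn": [0, 0, 0.2]},
    {"offset": [0, 0, 0], "turn": [0, 0, 0.24]},
    {"offset": [0, 0, 0], "turn": [0, 0, 0.24]},
    {"offset": [0, 0, 0], "turn": [0, 0, 0.24]},
    {"offset": [0, 0, 0], "turn": [0, 0, 0.24]},
    {"offset": [0, 0, 0], "turn": [0, 0, 0.24]},
    {"offset": [0, 0, 0], "turn": [0, 0, 0.24]},
    {"offset": [0, 0, 0], "turn": [0, 0, 0.24]},
    {"offset": [0, 0, 0], "turn": [0, 0, 0.24]},
    {"offset": [0, 0, 0], "turn": [0, 0, 0.24]},
    {"offset": [0, 0, 0], "turn": [0, 0, 0.17]},
    {"offset": [0, 0, 0], "turn": [0, 0, 0.097]},
    {"offset": [0, 0, 0], "turn": [0, 0, 0]},
    {"offset": [0, 0, 0], "turn": [0, 0, 0]},
    {"offset": [0, 0, 0], "turn": [0, 0, 0]}
  ]
}}

```text
time_s: 29.45
tool_pos: [0.4971, 0.3298, 0.1284]
eef_rot: [3.141, 0.0, 0.113]
force: [-0.2, -0.6, -7.2]
width: 0.0464
grip_force: 29.7
```

```bash
cat > rest.py <<'E'
from h import *
# plane sides seen vs rest outline in wrist/scene/side
for n in ("scene","side","wrist"):
    c,K,W=cam(n); cv2.imwrite(f"pics/{n}6.png",c["image"]); P=cloud(c,K,W); x,y,z=P[...,0],P[...,1],P[...,2]
    b=(c["depth"]>0)&(abs(z-.010)<.0045)&(abs(x-.495)<.13)&(abs(y-.331)<.09)
    b=cv2.morphologyEx(b.astype(np.uint8),cv2.MORPH_OPEN,np.ones((3,3)))
    q=P[b>0][:,:2]
    if len(q)>50: print(n,len(q),cv2.minAreaRect((q*1000).astype(np.float32)))
s=get_state(); print(s["tool_pos"],s["eef_rot"],s["qpos"])
E
python3 rest.py
```

```text
scene 3118 ((493.0912170410156, 329.12628173828125), (204.83961486816406, 88.5034408569336), 6.375319004058838)
side 1162 ((496.9493103027344, 328.13592529296875), (201.06118774414062, 93.02607727050781), 7.894522190093994)
wrist 2669 ((555.4326171875, 337.127197265625), (77.81324768066406, 85.14704132080078), 6.537759780883789)
[0.49691478 0.3304255  0.12843586] [3.14149688e+00 8.86243025e-05 1.13409759e-01] [ 4.70293494e-01  3.59255696e-01  1.57868255e+00 -6.29744784e-05
  1.20377091e+00  1.92770266e+00]
```

View pics/wrist6.png

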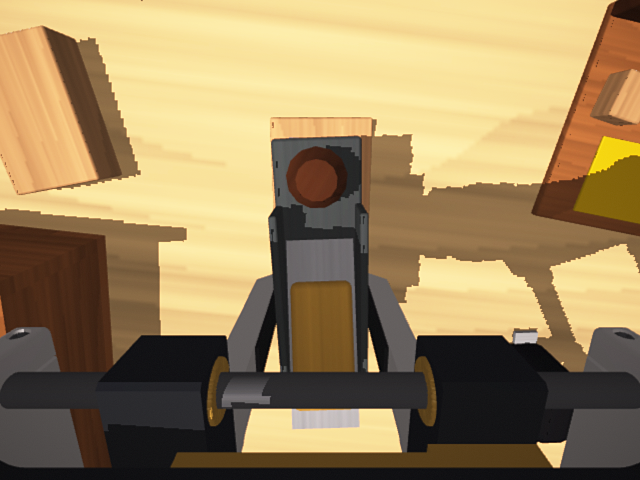

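The wrist view shows the plane over the rest, with the knob end at row 138 and the rest's edge at row 118. One check on the plane's front end relative to the tool.

```bash
python3 - <<'E'
from h import *
c,K,W=cam("wrist"); P=cloud(c,K,W); s=get_state(); T=R.from_euler('xyz',s["eef_rot"]).as_matrix()
q=(P-s["tool_pos"])@T
for r in range(130,160,3): print(r,[tuple((q[r,k]*1000).round().astype(int)) for k in (280,300,345,355)])
for r in (150,165,180): 
    k=[k for k in range(240,400) if abs(P[r,k,2]-.118)<.012]; print(r,[(q[r,i,1]*1000).round(1) for i in (k[0],k[-1])])
E
```

```text
130 [(np.int64(87), np.int64(-34), np.int64(120)), (np.int64(87), np.int64(-18), np.int64(119)), (np.int64(87), np.int64(20), np.int64(119)), (np.int64(87), np.int64(28), np.int64(119))]
133 [(np.int64(85), np.int64(-34), np.int64(120)), (np.int64(85), np.int64(-18), np.int64(120)), (np.int64(85), np.int64(20), np.int64(121)), (np.int64(85), np.int64(28), np.int64(120))]
136 [(np.int64(83), np.int64(-34), np.int64(120)), (np.int64(83), np.int64(-18), np.int64(121)), (np.int64(81), np.int64(12), np.int64(2)), (np.int64(81), np.int64(17), np.int64(1))]
139 [(np.int64(80), np.int64(-21), np.int64(3)), (np.int64(80), np.int64(-11), np.int64(1)), (np.int64(80), np.int64(12), np.int64(1)), (np.int64(80), np.int64(17), np.int64(1))]
142 [(np.int64(78), np.int64(-21), np.int64(0)), (np.int64(78), np.int64(-11), np.int64(0)), (np.int64(79), np.int64(12), np.int64(0)), (np.int64(79), np.int64(17), np.int64(-1))]
145 [(np.int64(77), np.int64(-21), np.int64(1)), (np.int64(77), np.int64(-11), np.int64(1)), (np.int64(77), np.int64(12), np.int64(-2)), (np.int64(77), np.int64(17), np.int64(0))]
148 [(np.int64(76), np.int64(-21), np.int64(0)), (np.int64(76), np.int64(-11), np.int64(1)), (np.int64(76), np.int64(12), np.int64(0)), (np.int64(76), np.int64(17), np.int64(0))]
151 [(np.int64(74), np.int64(-21), np.int64(1)), (np.int64(75), np.int64(-9), np.int64(-23)), (np.int64(74), np.int64(12), np.int64(1)), (np.int64(74), np.int64(17), np.int64(1))]
154 [(np.int64(73), np.int64(-21), np.int64(0)), (np.int64(74), np.int64(-9), np.int64(-25)), (np.int64(73), np.int64(12), np.int64(0)), (np.int64(73), np.int64(17), np.int64(0))]
157 [(np.int64(71), np.int64(-21), np.int64(-1)), (np.int64(72), np.int64(-9), np.int64(-26)), (np.int64(71), np.int64(12), np.int64(0)), (np.int64(71), np.int64(17), np.int64(-2))]
150 [np.float64(-25.0), np.float64(20.2)]
165 [np.float64(-24.7), np.float64(20.3)]
180 [np.float64(-24.5), np.float64(20.6)]
```

Call:
{"method": "play_rows", "body": {
  "increments": [
    {"offset": [-0.0072, 0.0016, 0], "turn": [0, 0, 0]},
    {"offset": [0, 0, 0.02], "turn": [0, 0, 0]},
    {"offset": [0, 0, 0.04], "turn": [0, 0, 0]},
    {"offset": [0, 0, 0.04], "turn": [0, 0, 0]},
    {"offset": [0, 0, 0.04], "turn": [0, 0, 0]},
    {"offset": [0, 0, 0.03], "turn": [0, 0, 0]},
    {"offset": [0, 0, 0.02], "turn": [0, 0, 0]},
    {"offset": [0, 0, 0.015], "turn": [0, 0, 0]},
    {"offset": [0, 0, 0.008], "turn": [0, 0, 0]},
    {"offset": [0, 0, 0.003], "turn": [0, 0, 0]},
    {"offset": [0, 0, 0], "turn": [0, 0, 0]},
    {"offset": [0, 0, 0], "turn": [0, 0, 0]},
    {"offset": [0, 0, 0], "turn": [0, 0, 0]}
  ]
}}

```text
time_s: 30.73
tool_pos: [0.4941, 0.3299, 0.0214]
eef_rot: [-3.141, -0.002, 0.113]
force: [0.7, 0.4, -7.7]
width: 0.0459
grip_force: 29.7
```

Call:
{"method": "play_rows", "body": {
  "increments": [
    {"offset": [0, 0, 0.002], "turn": [0, 0, 0]},
    {"offset": [0, 0, 0.002], "turn": [0, 0, 0]},
    {"offset": [0, 0, 0], "turn": [0, 0, 0]},
    {"offset": [0, 0, 0], "turn": [0, 0, 0]},
    {"offset": [0, 0, 0], "turn": [0, 0, 0]}
  ]
}}

```text
time_s: 31.15
tool_pos: [0.4938, 0.3298, 0.0191]
eef_rot: [-3.141, -0.001, 0.113]
force: [-0.7, 0.0, -3.3]
width: 0.0461
grip_force: 29.7
```

Call:
{"method": "play_rows", "body": {
  "increments": [
    {"offset": [0, 0, 0], "turn": [0, 0, 0]},
    {"offset": [0, 0, 0], "turn": [0, 0, 0]},
    {"offset": [0, 0, 0], "turn": [0, 0, 0]},
    {"offset": [0, 0, 0], "turn": [0, 0, 0]},
    {"offset": [0, 0, 0], "turn": [0, 0, 0]},
    {"offset": [0, 0, 0], "turn": [0, 0, 0]},
    {"offset": [0, 0, -0.02], "turn": [0, 0, 0]},
    {"offset": [0, 0, -0.04], "turn": [0, 0, 0]},
    {"offset": [0, 0, -0.05], "turn": [0, 0, 0]},
    {"offset": [0, 0, -0.06], "turn": [0, 0, 0]},
    {"offset": [0, 0, -0.06], "turn": [0, 0, 0]},
    {"offset": [0, 0, -0.05], "turn": [0, 0, 0]},
    {"offset": [0, 0, -0.04], "turn": [0, 0, 0]},
    {"offset": [0, 0, 0], "turn": [0, 0, 0]},
    {"offset": [0, 0, 0], "turn": [0, 0, 0]}
  ],
  "grip": 0.1
}}

```text
time_s: 32.4
tool_pos: [0.4939, 0.3299, 0.1801]
eef_rot: [-3.14, -0.003, 0.113]
force: [-0.2, 0.4, -0.3]
width: 0.0842
grip_force: 0.0
```

Call:
{"method": "play_rows", "body": {
  "increments": [
    {"offset": [0, 0, 0], "turn": [0, 0, -0.2]},
    {"offset": [0, 0, 0], "turn": [0, 0, -0.24]},
    {"offset": [0, 0, 0], "turn": [0, 0, -0.24]},
    {"offset": [0, 0, 0], "turn": [0, 0, -0.24]},
    {"offset": [0, 0, 0], "turn": [0, 0, -0.24]},
    {"offset": [0, 0, 0], "turn": [0, 0, -0.24]},
    {"offset": [0, 0, 0], "turn": [0, 0, -0.24]},
    {"offset": [0, 0, 0], "turn": [0, 0, -0.24]},
    {"offset": [0, 0, 0], "turn": [0, 0, -0.24]},
    {"offset": [0, 0, 0], "turn": [0, 0, -0.24]},
    {"offset": [0, 0, 0], "turn": [0, 0, -0.24]},
    {"offset": [0, 0, 0], "turn": [0, 0, -0.127]},
    {"offset": [0, 0, 0], "turn": [0, 0, 0]},
    {"offset": [0, 0, 0], "turn": [0, 0, 0]}
  ],
  "grip": 0
}}

```text
time_s: 33.57
tool_pos: [0.4925, 0.3291, 0.177]
eef_rot: [-3.139, 0.001, 1.475]
force: [-1.1, 0.5, -0.7]
width: 0.0937
grip_force: 0.0
```

```bash
cat > chk.py <<'E'
from h import *
for n in ("scene","side"):
    c,K,W=cam(n); cv2.imwrite(f"pics/{n}7.png",c["image"]); P=cloud(c,K,W); x,y,z=P[...,0],P[...,1],P[...,2]
    hsv=cv2.cvtColor(c["image"],cv2.COLOR_BGR2HSV); S,V=hsv[...,1],hsv[...,2]
    m=(c["depth"]>0)&(x>.38)&(x<.62)&(y>.26)&(y<.40)&(z>.017)&(z<.07); q=P[m]
    print(n,'plane',m.sum(),cv2.minAreaRect((q[:,:2]*1000).astype(np.float32)))
    cap=(c["depth"]>0)&(x>.38)&(x<.56)&(y<-.22)&(y>-.48)&(z>.112)&(z<.132)&(S<70)&(V>130)
    nn,l,st,ce=cv2.connectedComponentsWithStats(cap.astype(np.uint8))
    for k in range(1,nn):
        t=(l==k)&(z>.119)
        if t.sum()>15: print(n,'cap',t.sum(),P[t].mean(0).round(4))
E
python3 chk.py; python3 go.py .456,-.2885,.18
```

```text
scene plane 1998 ((495.7289733886719, 329.5328674316406), (159.55027770996094, 50.01396560668945), 8.348250389099121)
scene cap 152 [ 0.4553 -0.2877  0.1245]
scene cap 162 [ 0.4599 -0.3418  0.1243]
scene cap 174 [ 0.4653 -0.3979  0.1245]
side plane 1004 ((497.4910583496094, 327.4727783203125), (160.46340942382812, 57.188819885253906), 7.116275310516357)
side cap 110 [ 0.4564 -0.2897  0.1227]
side cap 123 [ 0.4612 -0.3438  0.1229]
side cap 142 [ 0.4667 -0.3996  0.1228]
.456,-.2885,.18 units [-1.237   0.0443 -0.0038] min rows 18.0
```

View pics/scene7.png

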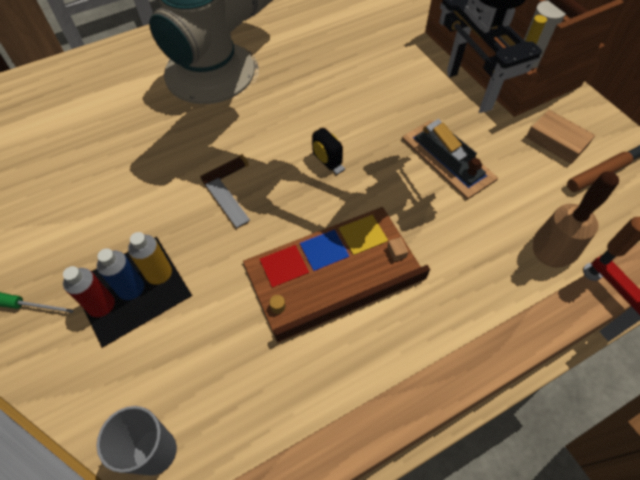

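The plane lies on the rest at (450,155), centred to about 1–2 mm. The cans are upright on the mat. Returning yellow first.

Call:
{"method": "play_rows", "body": {
  "increments": [
    {"offset": [-0.04, 0.0022, 0], "turn": [0, 0, 0]},
    {"offset": [-0.05, 0.0022, 0], "turn": [0, 0, 0]},
    {"offset": [-0.068, 0.0022, 0], "turn": [0, 0, 0]},
    {"offset": [-0.068, 0.0022, 0], "turn": [0, 0, 0]},
    {"offset": [-0.068, 0.0022, 0], "turn": [0, 0, 0]},
    {"offset": [-0.068, 0.0022, 0], "turn": [0, 0, 0]},
    {"offset": [-0.068, 0.0022, 0], "turn": [0, 0, 0]},
    {"offset": [-0.068, 0.0022, 0], "turn": [0, 0, 0]},
    {"offset": [-0.068, 0.0022, 0], "turn": [0, 0, 0]},
    {"offset": [-0.068, 0.0022, 0], "turn": [0, 0, 0]},
    {"offset": [-0.068, 0.0022, 0], "turn": [0, 0, 0]},
    {"offset": [-0.068, 0.0022, 0], "turn": [0, 0, 0]},
    {"offset": [-0.068, 0.0022, 0], "turn": [0, 0, 0]},
    {"offset": [-0.068, 0.0022, 0], "turn": [0, 0, 0]},
    {"offset": [-0.068, 0.0022, 0], "turn": [0, 0, 0]},
    {"offset": [-0.068, 0.0022, 0], "turn": [0, 0, 0]},
    {"offset": [-0.068, 0.0022, 0], "turn": [0, 0, 0]},
    {"offset": [-0.068, 0.0022, 0], "turn": [0, 0, 0]},
    {"offset": [-0.04, 0.0022, 0], "turn": [0, 0, 0]},
    {"offset": [-0.019, 0.0022, 0], "turn": [0, 0, 0]}
  ]
}}

```text
time_s: 35.33
tool_pos: [0.4568, -0.2913, 0.1781]
eef_rot: [-3.141, 0.001, 1.473]
force: [0.4, -0.2, 0.0]
width: 0.0942
grip_force: 0.0
```

Call:
{"method": "play_rows", "body": {
  "increments": [
    {"offset": [0, 0, 0], "turn": [0, 0, 0]},
    {"offset": [0, 0, 0], "turn": [0, 0, 0]},
    {"offset": [0, 0, 0], "turn": [0, 0, 0]},
    {"offset": [0, 0, 0], "turn": [0, 0, 0]}
  ]
}}

```text
time_s: 35.67
tool_pos: [0.4572, -0.2866, 0.1785]
eef_rot: [-3.141, -0.001, 1.478]
force: [-0.2, -0.7, 0.1]
width: 0.0944
grip_force: 0.0
```

```bash
python3 go.py .456,-.2887,.18 .456,-.2887,.058
```

```text
.456,-.2887,.18 units [-0.0045 -0.002  -0.003 ] min rows 1.0
.456,-.2887,.058 units [-2.00e-04  0.00e+00  2.44e-01] min rows 4.0
```

Call:
{"method": "play_rows", "body": {
  "increments": [
    {"offset": [-0.0045, -0.002, 0], "turn": [0, 0, 0]},
    {"offset": [0, 0, 0.04], "turn": [0, 0, 0]},
    {"offset": [0, 0, 0.05], "turn": [0, 0, 0]},
    {"offset": [0, 0, 0.05], "turn": [0, 0, 0]},
    {"offset": [0, 0, 0.05], "turn": [0, 0, 0]},
    {"offset": [0, 0, 0.03], "turn": [0, 0, 0]},
    {"offset": [0, 0, 0.02], "turn": [0, 0, 0]},
    {"offset": [0, 0, 0], "turn": [0, 0, 0]},
    {"offset": [0, 0, 0], "turn": [0, 0, 0]},
    {"offset": [0, 0, 0], "turn": [0, 0, 0]}
  ]
}}

```text
time_s: 36.5
tool_pos: [0.4569, -0.2909, 0.0596]
eef_rot: [3.14, 0.001, 1.477]
force: [0.5, 0.1, 0.5]
width: 0.0942
grip_force: 0.0
```

Call:
{"method": "play_rows", "body": {
  "increments": [
    {"offset": [0, 0, 0], "turn": [0, 0, 0]},
    {"offset": [0, 0, 0], "turn": [0, 0, 0]},
    {"offset": [0, 0, 0], "turn": [0, 0, 0]},
    {"offset": [0, 0, 0], "turn": [0, 0, 0]},
    {"offset": [0, 0, 0], "turn": [0, 0, 0]},
    {"offset": [0, 0, 0], "turn": [0, 0, 0]},
    {"offset": [0, 0, 0], "turn": [0, 0, 0]},
    {"offset": [0, 0, 0], "turn": [0, 0, 0]}
  ],
  "grip": 0.7
}}

```text
time_s: 37.17
tool_pos: [0.456, -0.2904, 0.0584]
eef_rot: [3.142, -0.0, 1.477]
force: [-0.1, 0.3, 0.4]
width: 0.0472
grip_force: 30.0
```

```bash
python3 go.py .456,-.2887,.118 .5711,.0756,.118
```

```text
.456,-.2887,.118 units [ 0.0034 -0.0002 -0.1191] min rows 2.0
.5711,.0756,.118 units [7.470e-01 1.608e-01 1.000e-04] min rows 11.0
```

Call:
{"method": "play_rows", "body": {
  "increments": [
    {"offset": [0, 0, -0.03], "turn": [0, 0, 0]},
    {"offset": [0, 0, -0.05], "turn": [0, 0, 0]},
    {"offset": [0, 0, -0.04], "turn": [0, 0, 0]},
    {"offset": [0.02, 0.0043, 0], "turn": [0, 0, 0]},
    {"offset": [0.04, 0.0086, 0], "turn": [0, 0, 0]},
    {"offset": [0.055, 0.01185, 0], "turn": [0, 0, 0]},
    {"offset": [0.055, 0.01185, 0], "turn": [0, 0, 0]},
    {"offset": [0.055, 0.01185, 0], "turn": [0, 0, 0]},
    {"offset": [0.055, 0.01185, 0], "turn": [0, 0, 0]},
    {"offset": [0.055, 0.01185, 0], "turn": [0, 0, 0]},
    {"offset": [0.055, 0.01185, 0], "turn": [0, 0, 0]},
    {"offset": [0.055, 0.01185, 0], "turn": [0, 0, 0]},
    {"offset": [0.055, 0.01185, 0], "turn": [0, 0, 0]},
    {"offset": [0.055, 0.01185, 0], "turn": [0, 0, 0]},
    {"offset": [0.055, 0.01185, 0], "turn": [0, 0, 0]},
    {"offset": [0.055, 0.01185, 0], "turn": [0, 0, 0]},
    {"offset": [0.045, 0.0097, 0], "turn": [0, 0, 0]},
    {"offset": [0.025, 0.0054, 0], "turn": [0, 0, 0]},
    {"offset": [0.012, 0.0025, 0], "turn": [0, 0, 0]},
    {"offset": [0, 0, 0], "turn": [0, 0, 0]}
  ]
}}

```text
time_s: 38.83
tool_pos: [0.5705, 0.0749, 0.1174]
eef_rot: [-3.14, 0.0, 1.479]
force: [1.1, 0.2, -1.7]
width: 0.0467
grip_force: 30.0
```

Call:
{"method": "play_rows", "body": {
  "increments": [
    {"offset": [0, 0, 0], "turn": [0, 0, 0]},
    {"offset": [0, 0, 0.02], "turn": [0, 0, 0]},
    {"offset": [0, 0, 0.03], "turn": [0, 0, 0]},
    {"offset": [0, 0, 0.025], "turn": [0, 0, 0]},
    {"offset": [0, 0, 0.015], "turn": [0, 0, 0]},
    {"offset": [0, 0, 0.006], "turn": [0, 0, 0]},
    {"offset": [0, 0, 0.002], "turn": [0, 0, 0]},
    {"offset": [0, 0, 0], "turn": [0, 0, 0]},
    {"offset": [0, 0, 0], "turn": [0, 0, 0]},
    {"offset": [0, 0, 0], "turn": [0, 0, 0]}
  ]
}}

```text
time_s: 39.67
tool_pos: [0.5717, 0.0738, 0.0701]
eef_rot: [3.14, -0.0, 1.477]
force: [-0.3, 0.2, -2.1]
width: 0.0471
grip_force: 30.0
```

Call:
{"method": "play_rows", "body": {
  "increments": [
    {"offset": [0, 0, 0.0025], "turn": [0, 0, 0]},
    {"offset": [0, 0, 0], "turn": [0, 0, 0]},
    {"offset": [0, 0, 0], "turn": [0, 0, 0]},
    {"offset": [0, 0, 0], "turn": [0, 0, 0]}
  ]
}}

```text
time_s: 40.0
tool_pos: [0.5713, 0.0739, 0.0684]
eef_rot: [3.141, -0.0, 1.477]
force: [0.4, -0.1, -1.3]
width: 0.047
grip_force: 30.0
```

Call:
{"method": "play_rows", "body": {
  "increments": [
    {"offset": [0, 0, 0], "turn": [0, 0, 0]},
    {"offset": [0, 0, 0], "turn": [0, 0, 0]},
    {"offset": [0, 0, 0], "turn": [0, 0, 0]},
    {"offset": [0, 0, 0], "turn": [0, 0, 0]},
    {"offset": [0, 0, 0], "turn": [0, 0, 0]},
    {"offset": [0, 0, 0], "turn": [0, 0, 0]},
    {"offset": [0, 0, -0.03], "turn": [0, 0, 0]},
    {"offset": [0, 0, -0.05], "turn": [0, 0, 0]},
    {"offset": [0, 0, -0.06], "turn": [0, 0, 0]},
    {"offset": [0, 0, -0.05], "turn": [0, 0, 0]},
    {"offset": [0, 0, 0], "turn": [0, 0, 0]}
  ],
  "grip": 0
}}

```text
time_s: 40.92
tool_pos: [0.5747, 0.074, 0.1687]
eef_rot: [3.131, -0.001, 1.477]
force: [1.0, -1.2, 0.6]
width: 0.094
grip_force: 0.0
```

Call:
{"method": "play_rows", "body": {
  "increments": [
    {"offset": [-0.03, -0.005, 0], "turn": [0, 0, 0]},
    {"offset": [-0.05, -0.0083, 0], "turn": [0, 0, 0]},
    {"offset": [-0.06, -0.00995, 0], "turn": [0, 0, 0]},
    {"offset": [-0.06, -0.00995, 0], "turn": [0, 0, 0]},
    {"offset": [-0.06, -0.00995, 0], "turn": [0, 0, 0]},
    {"offset": [-0.06, -0.00995, 0], "turn": [0, 0, 0]},
    {"offset": [-0.06, -0.00995, 0], "turn": [0, 0, 0]},
    {"offset": [-0.06, -0.00995, 0], "turn": [0, 0, 0]},
    {"offset": [-0.06, -0.00995, 0], "turn": [0, 0, 0]},
    {"offset": [-0.06, -0.00995, 0], "turn": [0, 0, 0]},
    {"offset": [-0.06, -0.00995, 0], "turn": [0, 0, 0]},
    {"offset": [-0.06, -0.00995, 0], "turn": [0, 0, 0]},
    {"offset": [-0.06, -0.00995, 0], "turn": [0, 0, 0]},
    {"offset": [-0.06, -0.00995, 0], "turn": [0, 0, 0]},
    {"offset": [-0.033, -0.0055, 0], "turn": [0, 0, 0]},
    {"offset": [-0.018, -0.003, 0], "turn": [0, 0, 0]},
    {"offset": [0, 0, 0], "turn": [0, 0, 0]},
    {"offset": [0, 0, 0], "turn": [0, 0, 0]},
    {"offset": [0, 0, 0], "turn": [0, 0, 0]},
    {"offset": [0, 0, 0], "turn": [0, 0, 0]}
  ]
}}

```text
time_s: 42.58
tool_pos: [0.4612, -0.3417, 0.1631]
eef_rot: [-3.141, -0.001, 1.478]
force: [0.6, -0.2, -1.5]
width: 0.0935
grip_force: 0.0
```

```bash
python3 go.py .461,-.343,.16 .461,-.343,.058; python3 - <<'E'
from h import *
for n in ("scene","side"):
    c,K,W=cam(n); cv2.imwrite(f"pics/{n}8.png",c["image"]); P=cloud(c,K,W); x,y,z=P[...,0],P[...,1],P[...,2]
    hsv=cv2.cvtColor(c["image"],cv2.COLOR_BGR2HSV); S,V=hsv[...,1],hsv[...,2]
    t=(c["depth"]>0)&(x>.5)&(x<.65)&(y>-.15)&(y<.15)&(z>.129)&(z<.145)&(S<70)&(V>130); print(n,t.sum(),P[t].mean(0).round(4))
E
```

```text
.461,-.343,.16 units [-0.0027 -0.0001  0.0062] min rows 1.0
.461,-.343,.058 units [-2.00e-04  0.00e+00  2.04e-01] min rows 3.0
scene 131 [0.5709 0.0756 0.1342]
side 0 [nan nan nan]<stdin>:5: RuntimeWarning: Mean of empty slice.
  ret = um.true_divide(
```

Call:
{"method": "play_rows", "body": {
  "increments": [
    {"offset": [-0.002, 0, 0.03], "turn": [0, 0, 0]},
    {"offset": [0, 0, 0.05], "turn": [0, 0, 0]},
    {"offset": [0, 0, 0.05], "turn": [0, 0, 0]},
    {"offset": [0, 0, 0.04], "turn": [0, 0, 0]},
    {"offset": [0, 0, 0.025], "turn": [0, 0, 0]},
    {"offset": [0, 0, 0.0125], "turn": [0, 0, 0]},
    {"offset": [0, 0, 0], "turn": [0, 0, 0]},
    {"offset": [0, 0, 0], "turn": [0, 0, 0]},
    {"offset": [0, 0, 0], "turn": [0, 0, 0]}
  ]
}}

```text
time_s: 43.43
tool_pos: [0.4616, -0.3445, 0.0605]
eef_rot: [3.14, 0.001, 1.477]
force: [0.2, -0.3, 0.8]
width: 0.094
grip_force: 0.0
```

Call:
{"method": "play_rows", "body": {
  "increments": [
    {"offset": [0, 0, 0], "turn": [0, 0, 0]},
    {"offset": [0, 0, 0], "turn": [0, 0, 0]},
    {"offset": [0, 0, 0], "turn": [0, 0, 0]},
    {"offset": [0, 0, 0], "turn": [0, 0, 0]},
    {"offset": [0, 0, 0], "turn": [0, 0, 0]},
    {"offset": [0, 0, 0], "turn": [0, 0, 0]},
    {"offset": [0, 0, 0], "turn": [0, 0, 0]},
    {"offset": [0, 0, 0], "turn": [0, 0, 0]}
  ],
  "grip": 0.7
}}

```text
time_s: 44.1
tool_pos: [0.4608, -0.3441, 0.0594]
eef_rot: [3.141, -0.0, 1.477]
force: [0.3, 0.0, 0.6]
width: 0.0466
grip_force: 30.0
```

```bash
python3 go.py .461,-.343,.118 .5649,-.0041,.118
```

```text
.461,-.343,.118 units [ 0.0023  0.0002 -0.1171] min rows 2.0
.5649,-.0041,.118 units [6.943e-01 1.432e-01 1.000e-04] min rows 10.0
```

Call:
{"method": "play_rows", "body": {
  "increments": [
    {"offset": [0, 0, -0.03], "turn": [0, 0, 0]},
    {"offset": [0, 0, -0.05], "turn": [0, 0, 0]},
    {"offset": [0, 0, -0.04], "turn": [0, 0, 0]},
    {"offset": [0.02, 0.0041, 0], "turn": [0, 0, 0]},
    {"offset": [0.04, 0.0083, 0], "turn": [0, 0, 0]},
    {"offset": [0.055, 0.01134, 0], "turn": [0, 0, 0]},
    {"offset": [0.055, 0.01134, 0], "turn": [0, 0, 0]},
    {"offset": [0.055, 0.01134, 0], "turn": [0, 0, 0]},
    {"offset": [0.055, 0.01134, 0], "turn": [0, 0, 0]},
    {"offset": [0.055, 0.01134, 0], "turn": [0, 0, 0]},
    {"offset": [0.055, 0.01134, 0], "turn": [0, 0, 0]},
    {"offset": [0.055, 0.01134, 0], "turn": [0, 0, 0]},
    {"offset": [0.055, 0.01134, 0], "turn": [0, 0, 0]},
    {"offset": [0.055, 0.01134, 0], "turn": [0, 0, 0]},
    {"offset": [0.055, 0.01134, 0], "turn": [0, 0, 0]},
    {"offset": [0.045, 0.0093, 0], "turn": [0, 0, 0]},
    {"offset": [0.025, 0.0052, 0], "turn": [0, 0, 0]},
    {"offset": [0.0143, 0.003, 0], "turn": [0, 0, 0]},
    {"offset": [0, 0, 0], "turn": [0, 0, 0]},
    {"offset": [0, 0, 0], "turn": [0, 0, 0]}
  ]
}}

```text
time_s: 45.77
tool_pos: [0.5641, -0.0056, 0.1189]
eef_rot: [-3.14, 0.001, 1.477]
force: [-0.3, -0.6, -1.8]
width: 0.0471
grip_force: 30.0
```

Call:
{"method": "play_rows", "body": {
  "increments": [
    {"offset": [0, 0, 0.02], "turn": [0, 0, 0]},
    {"offset": [0, 0, 0.03], "turn": [0, 0, 0]},
    {"offset": [0, 0, 0.025], "turn": [0, 0, 0]},
    {"offset": [0, 0, 0.015], "turn": [0, 0, 0]},
    {"offset": [0, 0, 0.006], "turn": [0, 0, 0]},
    {"offset": [0, 0, 0.002], "turn": [0, 0, 0]},
    {"offset": [0, 0, 0.002], "turn": [0, 0, 0]},
    {"offset": [0, 0, 0], "turn": [0, 0, 0]},
    {"offset": [0, 0, 0], "turn": [0, 0, 0]},
    {"offset": [0, 0, 0], "turn": [0, 0, 0]}
  ]
}}

```text
time_s: 46.6
tool_pos: [0.5651, -0.0052, 0.07]
eef_rot: [3.14, -0.0, 1.477]
force: [0.8, 0.7, -3.0]
width: 0.0473
grip_force: 30.0
```

Call:
{"method": "play_rows", "body": {
  "increments": [
    {"offset": [0, 0, 0.0012], "turn": [0, 0, 0]},
    {"offset": [0, 0, 0], "turn": [0, 0, 0]},
    {"offset": [0, 0, 0], "turn": [0, 0, 0]},
    {"offset": [0, 0, 0], "turn": [0, 0, 0]}
  ]
}}

```text
time_s: 46.93
tool_pos: [0.5651, -0.0052, 0.0694]
eef_rot: [3.14, -0.0, 1.477]
force: [-0.2, -0.1, 0.2]
width: 0.0473
grip_force: 30.0
```

Call:
{"method": "play_rows", "body": {
  "increments": [
    {"offset": [0, 0, 0], "turn": [0, 0, 0]},
    {"offset": [0, 0, 0], "turn": [0, 0, 0]},
    {"offset": [0, 0, 0], "turn": [0, 0, 0]},
    {"offset": [0, 0, 0], "turn": [0, 0, 0]},
    {"offset": [0, 0, 0], "turn": [0, 0, 0]},
    {"offset": [0, 0, 0], "turn": [0, 0, 0]},
    {"offset": [0, 0, -0.03], "turn": [0, 0, 0]},
    {"offset": [0, 0, -0.05], "turn": [0, 0, 0]},
    {"offset": [0, 0, -0.06], "turn": [0, 0, 0]},
    {"offset": [0, 0, -0.05], "turn": [0, 0, 0]},
    {"offset": [0, 0, 0], "turn": [0, 0, 0]}
  ],
  "grip": 0
}}

```text
time_s: 47.85
tool_pos: [0.5682, -0.0056, 0.1692]
eef_rot: [3.131, 0.0, 1.477]
force: [0.5, 0.1, -0.5]
width: 0.0939
grip_force: 0.0
```

Call:
{"method": "play_rows", "body": {
  "increments": [
    {"offset": [-0.03, -0.0046, 0], "turn": [0, 0, 0]},
    {"offset": [-0.05, -0.0076, 0], "turn": [0, 0, 0]},
    {"offset": [-0.058, -0.00885, 0], "turn": [0, 0, 0]},
    {"offset": [-0.058, -0.00885, 0], "turn": [0, 0, 0]},
    {"offset": [-0.058, -0.00885, 0], "turn": [0, 0, 0]},
    {"offset": [-0.058, -0.00885, 0], "turn": [0, 0, 0]},
    {"offset": [-0.058, -0.00885, 0], "turn": [0, 0, 0]},
    {"offset": [-0.058, -0.00885, 0], "turn": [0, 0, 0]},
    {"offset": [-0.058, -0.00885, 0], "turn": [0, 0, 0]},
    {"offset": [-0.058, -0.00885, 0], "turn": [0, 0, 0]},
    {"offset": [-0.058, -0.00885, 0], "turn": [0, 0, 0]},
    {"offset": [-0.058, -0.00885, 0], "turn": [0, 0, 0]},
    {"offset": [-0.058, -0.00885, 0], "turn": [0, 0, 0]},
    {"offset": [-0.05, -0.0076, 0], "turn": [0, 0, 0]},
    {"offset": [-0.0346, -0.0053, 0], "turn": [0, 0, 0]},
    {"offset": [0, 0, 0], "turn": [0, 0, 0]},
    {"offset": [0, 0, 0], "turn": [0, 0, 0]},
    {"offset": [0, 0, 0], "turn": [0, 0, 0]},
    {"offset": [0, 0, 0], "turn": [0, 0, 0]}
  ]
}}

```text
time_s: 49.43
tool_pos: [0.4664, -0.3974, 0.1637]
eef_rot: [-3.141, -0.001, 1.478]
force: [0.5, -0.4, -0.4]
width: 0.0938
grip_force: 0.0
```

```bash
python3 go.py .4662,-.3989,.16 .4662,-.3989,.058
```

```text
.4662,-.3989,.16 units [-0.0031 -0.0001  0.0074] min rows 1.0
.4662,-.3989,.058 units [-2.00e-04  0.00e+00  2.04e-01] min rows 3.0
```

Call:
{"method": "play_rows", "body": {
  "increments": [
    {"offset": [0, 0, 0.03], "turn": [0, 0, 0]},
    {"offset": [0, 0, 0.05], "turn": [0, 0, 0]},
    {"offset": [0, 0, 0.05], "turn": [0, 0, 0]},
    {"offset": [0, 0, 0.04], "turn": [0, 0, 0]},
    {"offset": [0, 0, 0.025], "turn": [0, 0, 0]},
    {"offset": [0, 0, 0.0145], "turn": [0, 0, 0]},
    {"offset": [0, 0, 0], "turn": [0, 0, 0]},
    {"offset": [0, 0, 0], "turn": [0, 0, 0]},
    {"offset": [0, 0, 0], "turn": [0, 0, 0]}
  ]
}}

```text
time_s: 50.18
tool_pos: [0.467, -0.3992, 0.0603]
eef_rot: [3.14, 0.001, 1.477]
force: [0.0, 0.1, -0.5]
width: 0.0944
grip_force: 0.0
```

Call:
{"method": "play_rows", "body": {
  "increments": [
    {"offset": [0, 0, 0], "turn": [0, 0, 0]},
    {"offset": [0, 0, 0], "turn": [0, 0, 0]},
    {"offset": [0, 0, 0], "turn": [0, 0, 0]},
    {"offset": [0, 0, 0], "turn": [0, 0, 0]},
    {"offset": [0, 0, 0], "turn": [0, 0, 0]},
    {"offset": [0, 0, 0], "turn": [0, 0, 0]},
    {"offset": [0, 0, 0], "turn": [0, 0, 0]},
    {"offset": [0, 0, 0], "turn": [0, 0, 0]}
  ],
  "grip": 0.7
}}

```text
time_s: 50.85
tool_pos: [0.4662, -0.3991, 0.0591]
eef_rot: [3.141, -0.0, 1.477]
force: [0.7, -0.2, 0.2]
width: 0.0472
grip_force: 30.0
```

```bash
python3 go.py .4662,-.3985,.118 .5588,-.0836,.118
```

```text
.4662,-.3985,.118 units [ 1.100e-03 -1.000e-04 -1.179e-01] min rows 2.0
.5588,-.0836,.118 units [6.444e-01 1.252e-01 1.000e-04] min rows 10.0
```

Call:
{"method": "play_rows", "body": {
  "increments": [
    {"offset": [0, 0, -0.03], "turn": [0, 0, 0]},
    {"offset": [0, 0, -0.05], "turn": [0, 0, 0]},
    {"offset": [0, 0, -0.04], "turn": [0, 0, 0]},
    {"offset": [0.02, 0.0039, 0], "turn": [0, 0, 0]},
    {"offset": [0.04, 0.0078, 0], "turn": [0, 0, 0]},
    {"offset": [0.055, 0.0107, 0], "turn": [0, 0, 0]},
    {"offset": [0.055, 0.0107, 0], "turn": [0, 0, 0]},
    {"offset": [0.055, 0.0107, 0], "turn": [0, 0, 0]},
    {"offset": [0.055, 0.0107, 0], "turn": [0, 0, 0]},
    {"offset": [0.055, 0.0107, 0], "turn": [0, 0, 0]},
    {"offset": [0.055, 0.0107, 0], "turn": [0, 0, 0]},
    {"offset": [0.055, 0.0107, 0], "turn": [0, 0, 0]},
    {"offset": [0.055, 0.0107, 0], "turn": [0, 0, 0]},
    {"offset": [0.055, 0.0107, 0], "turn": [0, 0, 0]},
    {"offset": [0.045, 0.0087, 0], "turn": [0, 0, 0]},
    {"offset": [0.028, 0.0054, 0], "turn": [0, 0, 0]},
    {"offset": [0.0164, 0.0032, 0], "turn": [0, 0, 0]},
    {"offset": [0, 0, 0], "turn": [0, 0, 0]},
    {"offset": [0, 0, 0], "turn": [0, 0, 0]}
  ]
}}

```text
time_s: 52.43
tool_pos: [0.558, -0.0838, 0.1182]
eef_rot: [-3.14, 0.0, 1.478]
force: [0.7, -0.3, -3.0]
width: 0.0471
grip_force: 30.0
```

Call:
{"method": "play_rows", "body": {
  "increments": [
    {"offset": [0, 0, 0.02], "turn": [0, 0, 0]},
    {"offset": [0, 0, 0.03], "turn": [0, 0, 0]},
    {"offset": [0, 0, 0.025], "turn": [0, 0, 0]},
    {"offset": [0, 0, 0.015], "turn": [0, 0, 0]},
    {"offset": [0, 0, 0.006], "turn": [0, 0, 0]},
    {"offset": [0, 0, 0.002], "turn": [0, 0, 0]},
    {"offset": [0, 0, 0.002], "turn": [0, 0, 0]},
    {"offset": [0, 0, 0], "turn": [0, 0, 0]},
    {"offset": [0, 0, 0], "turn": [0, 0, 0]},
    {"offset": [0, 0, 0], "turn": [0, 0, 0]}
  ]
}}

```text
time_s: 53.27
tool_pos: [0.5591, -0.0842, 0.0697]
eef_rot: [3.14, 0.0, 1.477]
force: [0.7, -0.5, -2.2]
width: 0.0473
grip_force: 30.0
```

Release, rise, and back off towards -x for the check.

Call:
{"method": "play_rows", "body": {
  "increments": [
    {"offset": [0, 0, 0.0012], "turn": [0, 0, 0]},
    {"offset": [0, 0, 0], "turn": [0, 0, 0]},
    {"offset": [0, 0, 0], "turn": [0, 0, 0]},
    {"offset": [0, 0, 0], "turn": [0, 0, 0]}
  ]
}}

```text
time_s: 53.6
tool_pos: [0.5591, -0.0841, 0.0691]
eef_rot: [3.14, 0.0, 1.477]
force: [-0.1, 0.2, 1.8]
width: 0.047
grip_force: 30.0
```

Call:
{"method": "play_rows", "body": {
  "increments": [
    {"offset": [0, 0, 0], "turn": [0, 0, 0]},
    {"offset": [0, 0, 0], "turn": [0, 0, 0]},
    {"offset": [0, 0, 0], "turn": [0, 0, 0]},
    {"offset": [0, 0, 0], "turn": [0, 0, 0]},
    {"offset": [0, 0, 0], "turn": [0, 0, 0]},
    {"offset": [0, 0, 0], "turn": [0, 0, 0]},
    {"offset": [0, 0, -0.03], "turn": [0, 0, 0]},
    {"offset": [0, 0, -0.05], "turn": [0, 0, 0]},
    {"offset": [0, 0, -0.06], "turn": [0, 0, 0]},
    {"offset": [0, 0, -0.05], "turn": [0, 0, 0]},
    {"offset": [0, 0, -0.05], "turn": [0, 0, 0]},
    {"offset": [0, 0, -0.04], "turn": [0, 0, 0]},
    {"offset": [0, -0.05, 0], "turn": [0, 0, 0]},
    {"offset": [0, -0.06, 0], "turn": [0, 0, 0]},
    {"offset": [0, -0.06, 0], "turn": [0, 0, 0]},
    {"offset": [0, -0.06, 0], "turn": [0, 0, 0]},
    {"offset": [0, -0.06, 0], "turn": [0, 0, 0]},
    {"offset": [0, -0.04, 0], "turn": [0, 0, 0]},
    {"offset": [0, 0, 0], "turn": [0, 0, 0]},
    {"offset": [0, 0, 0], "turn": [0, 0, 0]}
  ],
  "grip": 0
}}

```text
time_s: 55.27
tool_pos: [0.3943, -0.0686, 0.209]
eef_rot: [3.14, 0.0, 1.476]
force: [0.5, -0.2, 0.3]
width: 0.0939
grip_force: 0.0
```

```bash
python3 - <<'E'
from h import *
for n in ("scene","side"):
    c,K,W=cam(n); cv2.imwrite(f"pics/{n}9.png",c["image"]); P=cloud(c,K,W); x,y,z=P[...,0],P[...,1],P[...,2]
    hsv=cv2.cvtColor(c["image"],cv2.COLOR_BGR2HSV); S,V=hsv[...,1],hsv[...,2]
    t=(c["depth"]>0)&(x>.5)&(x<.65)&(y>-.15)&(y<.15)&(z>.129)&(z<.145)&(S<70)&(V>130)
    nn,l,st,ce=cv2.connectedComponentsWithStats(t.astype(np.uint8))
    for k in range(1,nn):
        if st[k,4]>15: print(n,st[k,4],P[l==k].mean(0).round(4))
E
```

```text
scene 134 [0.571  0.0755 0.1339]
scene 140 [ 0.5648 -0.0039  0.1342]
scene 151 [ 0.5588 -0.0837  0.1342]
side 44 [0.5716 0.0747 0.1327]
side 52 [ 0.5653 -0.0043  0.1324]
side 62 [ 0.56   -0.0849  0.1327]
```

View pics/scene9.png

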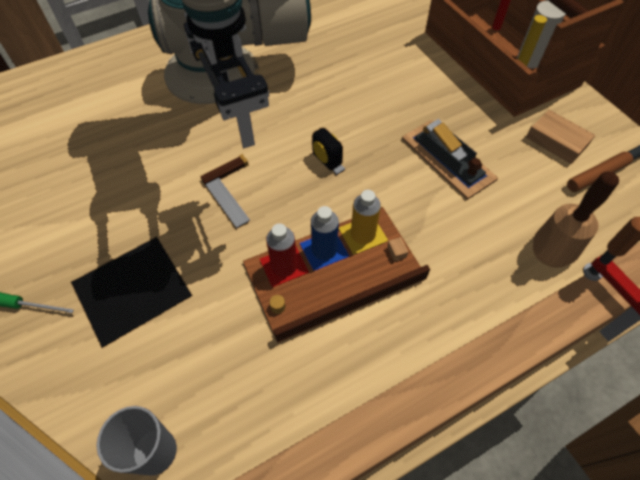

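All three cans stand on their own pads at (282,250), (325,235) and (367,218), within about 1 mm of centre. The plane is on the rest at (452,155) and the robot touches nothing.

```bash
python3 -c "
from workcell import *
print(sign_off())"
```

```text
the job is handed in; nothing more can be done
None
```

The job is handed in, in the order asked: the cans are back upright on their own pads, about 1–2 mm from centre by the cameras, and the plane lies sole down along the middle of its rest, about 55 s in all.

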